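# Turn the plate tree and hang the test plate

### The arm

A 7-joint arm with a two-finger parallel gripper is mounted at the origin on the work surface. World frame = base frame: x ahead of the robot, y to its left, z up, the work surface at z = 0. Lengths are in mm, angles in rad, forces in N, time in s.
With the tool pointing down it reaches from about 400 to 875 mm from the base axis. Payload 19.3 kg.
Tool frame: the origin (TCP) lies at the very end of the fingers, on their centre line; the grasp point (between the pads) lies 19 mm behind it; z points along the fingers, x is the direction in which the jaws open and shut, and the axes are right-handed (so a half turn about z gives the same grasp; the last joint's range is limited). The gripper opens to 85 mm and grips with 20 to 120 N. Pads are 22 mm wide; open, the fingers measure 114 mm over their backs; the gripper's body (76 mm by 85 mm) begins 54 mm behind the grasp point. The pads swing forward as they close: fully open they stand 13 mm farther back than shut.
Start: joints at [-1.295, 0.521, -0.036, 1.599, 0.021, 1.021, -0.113], TCP at [211.861, 587.987, 194.991] pointing down, gripper open.
Joint ranges: [-2.91, 2.91], [-0.3, 2.13], [-1.5, 1.42], [0.17, 2.43], [-1.26, 4.41], [0.16, 1.93], [-2.52, 2.52]. Speed limits (rad/s): [1.89, 1.89, 2.39, 2.39, 3.01, 3.01, 3.01].

### API

Orientations are given as a unit quaternion [x, y, z, w].
In Python, from station import state, eyes, workorder gives the robot as it stands.
- The arm moves only by the shell command python3 -m creep 'ROWS' [FORCE]. ROWS is JSON, a list of rows, each a list of 3 entries, a list of its own where there are three numbers: the opening, from 0 (shut) to 1 (fully open), then the shift along the tool's x, y, z in cm, then the turn about the tool's z in rad. In form: [[jaw, [dx, dy, dz], yaw], ...]. A call has 1 to 12 rows; each row is the pose to reach, as a shift and turn from the pose commanded when the call began, along the tool's axes at that moment; what a row does not reach only later rows make up. A row lasts 1/10 s, in which the tool goes at most 50 mm and 8.59 degrees, less where a joint would pass 70% of its speed; a pose out of reach is approached as far as the arm can. A call with a gripper value outside its range is refused whole. The fingers move at their own pace and stop on an object; FORCE is the grip in N (left out, the last holds). Time passes only in rows, so rows that repeat a pose let the fingers close. It gives the time, the measured TCP pose, the force and the opening at its end, in the units of the state.
- state(): the state, without advancing time (a new reading comes with each control period).
- eyes.read_camera(name): name is "side" or "top" or "wrist"; returns a dict with "image" (400x640x3 uint8, blue, green, red), "range_z" (400x640 float32, mm along the optical axis (not along the pixel's ray), 0 where there is no reading), "K" (3x3 intrinsics, pixels), "D" ([k1, k2, p1, p2, k3] as OpenCV has them; the pictures are not rectified), "R" (3x3) and "t" (3): a world point X has camera coordinates R X + t. Camera axes: x right, y down, z forward; pixel columns grow to the right and rows downward; lengths in mm; the calibration is good to about 2 mm. A picture is of the moment at which its call begins.
- workorder.hand_in(): hands the job in, once; it reports no verdict.
The state is a dict: "time": time; "joint_pos": joint angles; "joint_velocities": joint speeds; "tau": joint torques, N m; "eef_pos": TCP position; "tcp_rot": TCP orientation; "force": force on the tool from outside, world axes, zero at the start; "ft_torque": the same for the moment, N m; "gripper_width": finger opening in mm.
Only numpy, scipy, OpenCV 4.12 (cv2) and the standard library are available. Lean on these libraries where they do the work, as an engineer would, in place of code of your own. Each camera call takes 0.05 s, during which the arm holds its last target.

### The job

Gently turn the plate tree until its one empty branch points along the red mark on its foot. Then take the black test plate from its slotted stand by the orange tab, thread its hole onto that branch and slide it along until you feel it press against the rubber stop; hold it there a moment with about 5 to 10 N, never near 20 N, and leave it hanging there, released. Do not disturb the bottle, the tub or the cup.

Things in the scene. Friction and masses are not known exactly. Their poses are not given: they have to be found in the camera images.
- tree (a joint): Turning angle of the plate tree (rad, counter-clockwise from above positive). 0 = the empty branch points exactly along the red mark on the foot. It starts at a positive angle and stays where it is left (0.25 N m of friction): turn it by pushing a branch sideways. Four level branches 90 degrees apart, axis 160 mm above the table, reaching 125 mm from the post's axis; the empty one has no tag.
- tree_foot: Fixed round foot of the tree, 75 mm in radius, 20 mm high; origin under the post's axis, at table height; its -x axis is the way the red mark points, roughly towards the robot. Above it the post (top 170 mm up), the hub (20 mm in radius) and, on three branches, a fixed tag each: 52 mm wide, 85 mm from the post's axis, 87 to 173 mm above the table.
- branch_tip (a point): Outer end of the empty branch, on its axis, 125 mm from the post's axis and 160 mm above the table. The branch is a straight level steel rod 10 mm in diameter with a round end. Axes: x points inwards along the branch to the post, z up.
- stop: Root of the empty branch, on its axis, 20 mm from the post's axis; x inwards. Its brass collar with a 28 mm black rubber bumper is clamped at an unmeasured place: the bumper's outer face lies 28 to 52 mm out from this origin (53 to 77 mm inwards from the tip); find it by feel. The bumper yields 0.4 mm per N, damped (8 N more at 0.1 m/s), and bottoms hard after 6 mm (15 N).
- plate_center (a point): Centre of the test plate (half-way up its whole height of 150 mm). Black plate 5 mm thick (x), 60 mm wide (y), 108 mm tall (z up), with an orange grip tab 12 mm thick (x), 24 mm wide (y), 42 mm tall standing on its top edge; the tab's middle is 54 mm above this point. About 0.12 kg, may vary by a quarter.
- plate_hole (a point): Centre of the plate's square hole, 16 x 16 mm, through the plate along x, 10 mm above the plate's centre (44 mm below the middle of the tab). Hanging freely, this point is 3 mm below the branch axis.
- stand: Grey fixed slotted stand, 70 x 100 mm, 40 mm high, origin at the centre of its underside; the slot, 8 mm wide along y, is 32 mm deep and holds the plate upright, the plate's foot 8 mm above the table; lift it straight up.
- amber_center (a point): Bystander: amber glass bottle, 42 mm in diameter, 85 mm tall, point at its centre.
- tub_center (a point): Bystander: grey tub with a black lid, 66 x 66 mm, 38 mm tall, point at its centre.
- mug_center (a point): Bystander: teal cup, 68 mm in diameter, 75 mm tall, point at its centre.
Not all that is in view belongs to the job. Of the things that look like the part that bears plate_center, the largest one is meant.

How it is judged (in metres and radians):
On the way, in this order (a step that is already met when the one before it is completed fails the run):
1. the tree is turned so that the empty branch points along the red mark (within 0.1 rad) and stands still (value of joint tree between -0.1 and 0.1 rad and velocity of joint tree between -0.1 and 0.1 rad/s), for 0.2 s.
2. the plate, threaded on the empty branch, is pressed against the rubber stop with more than 4 N for 0.2 s, the branch still at the mark (value of joint tree between -0.1 and 0.1 rad and contact force between plate and stop above 4 N and x of plate_hole in the frame of branch_tip between 0.04 and 0.085 m and y of plate_hole in the frame of branch_tip between -0.008 and 0.008 m and z of plate_hole in the frame of branch_tip between -0.008 and 0.006 m), for 0.2 s.
At the end, for the whole second after the job is handed in: The empty branch points along the red mark within 0.1 rad; the plate hangs at rest and upright (within 0.2 rad) with the branch through its hole, its hole 40 to 85 mm inwards (near the stop) from the branch's tip and within 8 mm of the branch axis, released (value of joint tree between -0.1 and 0.1 rad and x of plate_hole in the frame of branch_tip between 0.04 and 0.085 m and y of plate_hole in the frame of branch_tip between -0.008 and 0.008 m and z of plate_hole in the frame of branch_tip between -0.008 and 0.006 m and angle between plate_center's own z axis and vertical below 0.2 rad and linear speed of plate below 0.03 m/s and velocity of joint tree between -0.05 and 0.05 rad/s and contact force between plate and the fingers below 0.1 N); the robot touches nothing.
It fails at once if the plate is forced against the tree or its stop with more than 20 N (contact force between plate and tree above 20 N).
It fails at once if the robot pushes the tree with more than 20 N (contact force between any of the fingers, the arm and tree above 20 N).
It fails at once if the bottle, the tub or the cup is displaced by more than 20 mm (distance of any of amber_center, tub_center, mug_center from where it was at the start of the episode above 0.02 m).
It also fails if it takes over 72 s, if anything falls off the work surface, if the arm or the gripper's body presses on something with over 40 N, if the wrist force passes 120 N, or if a joint passes its speed limit or range.

## Working session

There is one attempt and no reset: what is moved stays moved. The work goes in short steps, Python scripts to look and compute and a shell command to move; the robot and the scene stay as the last step left them, time stands still between calls to the robot, and variables do not carry over. Pictures are saved under pics/ and viewed, and the job is handed in when it is done.

```bash
ls; mkdir -p pics; python3 - <<'E'
from station import state, eyes, workorder
import cv2
s=state(); print({k:s[k] for k in ('time','eef_pos','tcp_rot','force','gripper_width')})
for n in ('side','top','wrist'):
    c=eyes.read_camera(n); cv2.imwrite(f'pics/{n}0.png',c['image'])
    import numpy as np
    np.savez(f'{n}0.npz',**c); print(n,c['K'].tolist(),c['D'],c['R'].tolist(),c['t'])
E
```

```text
pics
{'time': 0.0, 'eef_pos': array([211.77027721, 587.65129704, 194.43594029]), 'tcp_rot': array([ 8.18214132e-01,  5.74913321e-01, -4.18163759e-04,  3.63536253e-04]), 'force': array([ 0.18561572, -0.28146917,  0.47646436]), 'gripper_width': 85.15658614439502}
side [[495.2771548170138, 0.0, 316.51026236356853], [0.0, 495.2771548170138, 198.80310057764032], [0.0, 0.0, 1.0]] [-0.1519325  0.         0.         0.         0.       ] [[0.7346866393318098, -0.6783853655652365, -0.00537008140085629], [-0.4289250373771057, -0.4583609298409645, -0.7784141380437377], [0.5256033240937313, 0.5741938294533012, -0.6277281194270121]] [-418.14871136  372.56476287  886.82172312]
top [[384.2417603901183, 0.0, 319.6487105526754], [0.0, 384.2417603901183, 199.66579445024004], [0.0, 0.0, 1.0]] [0.00052164 0.         0.         0.         0.        ] [[0.017705582386679446, -0.9998321545792104, 0.004709036190402429], [-0.9907930025641567, -0.018177380723370166, -0.13415963960871716], [0.13422271947122713, -0.0022903055542127515, -0.9909485436076975]] [  16.03626209  604.76287538 1046.14848455]
wrist [[348.0550673845382, 0.0, 318.37272432517915], [0.0, 348.0550673845382, 200.98443643319538], [0.0, 0.0, 1.0]] [-0.01903484  0.          0.          0.          0.        ] [[0.33821431097028626, 0.9410663109698125, -0.0022974360850093675], [0.899034221746985, -0.3223847885649561, 0.29631995584118903], [0.2781160692636979, -0.1022851233542731, -0.9550859676268488]] [-622.91300702  -39.59209066  380.65317579]
```

View pics/side0.png

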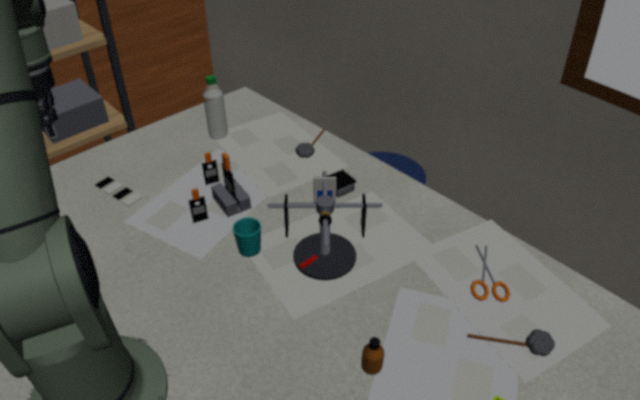

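View pics/top0.png

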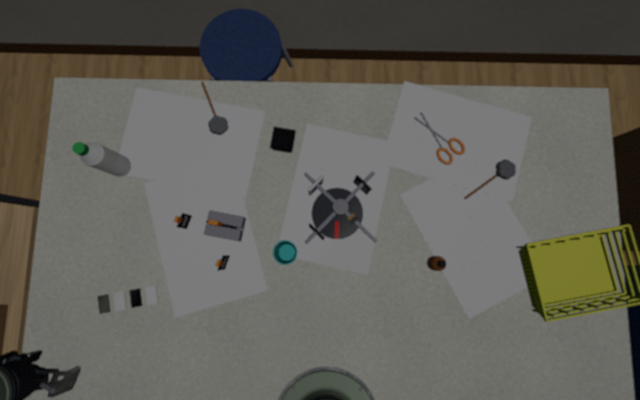

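View pics/wrist0.png

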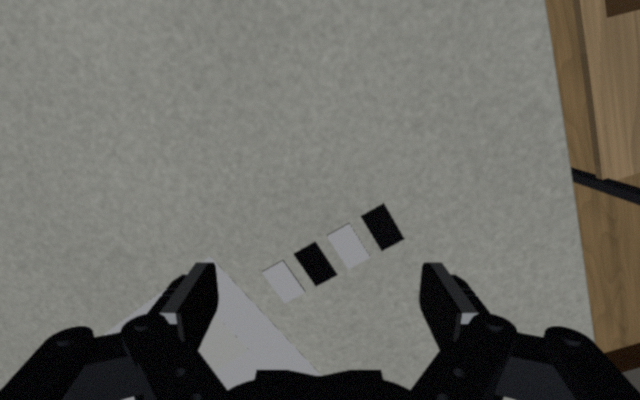

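```bash
cat > h.py <<'E'
import numpy as np, cv2
from station import state, eyes, workorder
def ray(c,uv):
    p=cv2.undistortPoints(np.array(uv,float).reshape(-1,1,2),c['K'],c['D']).reshape(-1,2)
    d=np.c_[p,np.ones(len(p))]@c['R']   # R^T d
    o=-c['R'].T@c['t']; return o,d
def plane(c,uv,z):
    o,d=ray(c,uv); return o+d*((z-o[2])/d[:,2])[:,None]
def proj(c,X):
    r,_=cv2.Rodrigues(c['R']); return cv2.projectPoints(np.array(X,float).reshape(-1,1,3),r,c['t'],c['K'],c['D'])[0].reshape(-1,2)
def crop(c,x0,y0,x1,y1,f,name,gain=1.8):
    im=cv2.convertScaleAbs(c['image'][y0:y1,x0:x1],alpha=gain,beta=10)
    cv2.imwrite('pics/'+name,cv2.resize(im,None,fx=f,fy=f,interpolation=cv2.INTER_CUBIC))
def load(n): return dict(np.load(n+'.npz'))
E
python3 - <<'E'
from h import *
t=load('top0');s=load('side0')
crop(t,290,150,400,270,5,'ttree.png'); crop(t,160,190,270,290,6,'tstand.png'); crop(s,180,140,400,290,3.6,'sboth.png')
E
```

```text
(no output)
```

View pics/ttree.png

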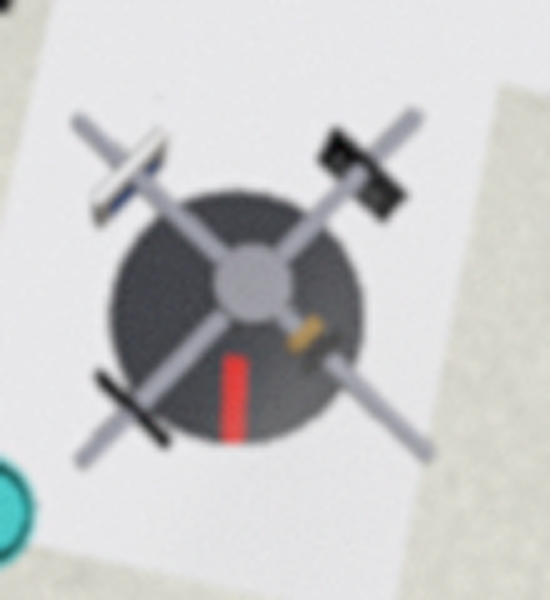

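View pics/tstand.png

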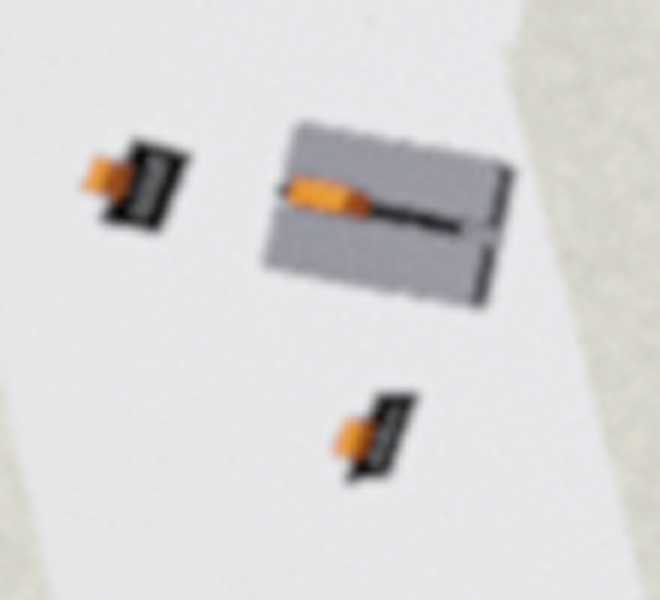

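View pics/sboth.png

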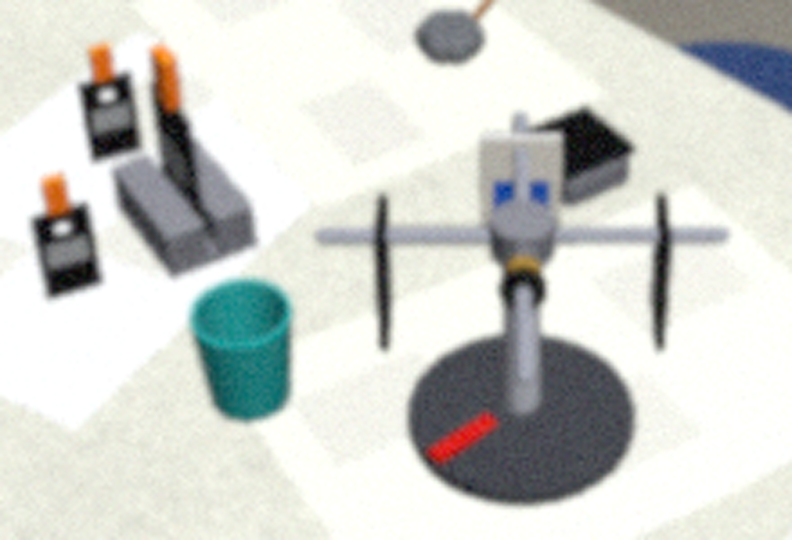

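The candidates for the test plate, in top-view pixels, are a small plate at (182,220), a small plate at (223,263), and the large one in the slotted stand at (222,225). The close crops confirm the stand one is the largest, so I choose it. The empty branch (brass collar, no tag) runs from the hub at (340,207) to its tip at about (376,241). The red mark is at (337,230).

```bash
python3 - <<'E'
from h import *
t=load('top0');s=load('side0')
def seg(c,lo,hi,box):
    h=cv2.cvtColor(c['image'],cv2.COLOR_BGR2HSV); m=cv2.inRange(h,lo,hi); k=np.zeros_like(m); x0,y0,x1,y1=box; k[y0:y1,x0:x1]=m[y0:y1,x0:x1]; return k
P=lambda a:np.round(a,1).tolist()
# red mark axis
m=seg(t,(0,120,60),(8,255,255),(320,210,350,245)); r=cv2.findNonZero(m); box=cv2.minAreaRect(r); print('red',box)
pts=cv2.boxPoints(box); W=plane(t,pts,20.5)[:,:2]; 
w=plane(t,r.reshape(-1,2),20.5)[:,:2]; c=w.mean(0); d=np.linalg.svd(w-c,full_matrices=False)[2][0]; d*=-np.sign(d[0]); print('red c',P(c),'dir',d)
# foot
h=cv2.cvtColor(t['image'],cv2.COLOR_BGR2GRAY)
# silhouette foot from pixel bounding read: fit circle of dark px
m=((h<70)*255).astype(np.uint8); k=np.zeros_like(m);k[185:245,308:368]=m[185:245,308:368]
cs=max(cv2.findContours(k,cv2.RETR_EXTERNAL,cv2.CHAIN_APPROX_NONE)[0],key=cv2.contourArea)
hull=cv2.convexHull(cs); print('foot bb',cv2.boundingRect(cs))
for nm,uv,z in [('footL',(312,212.5),20),('footR',(362.7,212.5),20),('footTop',(337.5,188),20),('footBot',(337.5,238.3),20),('hub',(340.6,206.4),172),('tipE',(376,241.2),160),('tipW',(306.2,242.5),160),('tipNW',(305.5,173.8),160),('tipNE',(373.8,173),160),('collar',(351.2,216.3),160)]:
    print(nm,P(plane(t,[uv],z)[0]))
# tab
for n,c,bx in (('t',t,(200,210,222,230)),('s',s,(218,148,235,178))):
    m=seg(c,(3,120,80),(20,255,255),bx); r=cv2.findNonZero(m).reshape(-1,2); print(n,'tab',cv2.minAreaRect(r),len(r),r.mean(0))
    if n=='t':
        rz=c['range_z'][r[:,1],r[:,0]]; print('rz',np.percentile(rz,[5,50,95]))
# stand corners (top z=40)
for uv in [(160+300/6,190+122/6),(160+513/6,190+160/6),(160+262/6,190+265/6),(160+485/6,190+305/6)]: print('stand',P(plane(t,[uv],40)[0]))
print('slot far',P(plane(t,[(160+495/6,190+236/6)],40)[0]))
for nm,uv,z in [('cup',(285,252),75),('bottle',(437,263),85),('tub',(283,139),38)]: print(nm,P(plane(t,[uv],z)[0]))
# side depth cloud
E
```

```text
red ((336.5, 229.0), (5.0, 16.0), 0.0)
red c [522.7, -22.2] dir [-0.99963728  0.02693159]
foot bb (309, 193, 53, 46)
footL [569.6, 48.2, 20.0]
footR [572.3, -97.4, 20.0]
footTop [642.2, -24.2, 20.0]
footBot [497.2, -25.9, 20.0]
hub [570.7, -25.0, 172.0]
tipE [486.8, -114.4, 160.0]
tipW [480.5, 58.6, 160.0]
tipNW [653.8, 64.3, 160.0]
tipNE [659.1, -109.1, 160.0]
collar [547.7, -52.5, 160.0]
t tab ((213.05770874023438, 222.2115478515625), (10.394155502319336, 4.3145551681518555), 11.309932708740234) 46 [213.19565217 222.26086957]
rz [957.54544067 960.71859741 968.06930542]
s tab ((226.42308044433594, 160.88461303710938), (17.014923095703125, 4.560701370239258), 74.74488067626953) 69 [226.23188406 160.69565217]
stand [568.5, 335.1, 40.0]
stand [552.4, 234.5, 40.0]
stand [501.3, 349.0, 40.0]
stand [484.7, 244.5, 40.0]
slot far [516.7, 241.3, 40.0]
cup [456.1, 117.6, 75.0]
bottle [434.3, -287.7, 85.0]
tub [780.1, 136.2, 38.0]
```

```bash
python3 -m creep '[[0,[0,0,-4],0],[0,[0,0,-7],0.1],[0,[-30,28,-7],1.26],[0,[-30,28,-7],1.26],[0,[-30,28,-7],1.26],[0,[-30,28,-7],1.26],[0,[-30,28,-7],1.26],[0,[-30,28,-7],1.26],[0,[-30,28,-7],1.26],[0,[-30,28,-7],1.26],[0,[-30,28,-7],1.26],[0,[-30,28,-7],1.26]]' 40; cat >> h.py <<'E'
from scipy.spatial.transform import Rotation as Ro
def goto(x,y,z,ang):
    "rows shift (cm) and yaw to reach world pose, ang = world angle of tool x in rad"
    s=state(); R=Ro.from_quat(s['tcp_rot']).as_matrix(); d=R.T@(np.array([x,y,z])-s['eef_pos'])/10
    a=np.arctan2(R[1,0],R[0,0]); e=(ang-a+np.pi)%(2*np.pi)-np.pi
    print('t',round(s['time'],2),'pos',s['eef_pos'].round(1),'ang',round(a,3),'tilt',R[:,2].round(3),'F',s['force'].round(1),'w',round(s['gripper_width'],1)); print('shift cm',d.round(2),'yaw',round(-e,3))
E
python3 -c "
from h import *
goto(531,-118,230,-0.04)"
```

```text
time: 1.35
eef_pos: [374.1, 209.4, 265.1]
tcp_rot: [1.0, -0.019, 0.0, -0.0]
force: [-0.8, 1.0, -0.1]
gripper_width: -0.4
t 1.35 pos [374.1 209.4 265.1] ang -0.038 tilt [ 0.  0. -1.] F [-0.8  1.  -0.1] w -0.4
shift cm [16.91 32.13  3.51] yaw 0.002
```

```bash
python3 -m creep '[[0,[5,5,0],0],[0,[17,32,3.5],0],[0,[17,32,3.5],0],[0,[17,32,3.5],0],[0,[17,32,3.5],0],[0,[17,32,3.5],0],[0,[17,32,3.5],0],[0,[17,32,3.5],0],[0,[17,32,3.5],0],[0,[17,32,3.5],0]]' 40;python3 -c "
from h import *
goto(531,-118,145,-0.04)
for n in ('top','side','wrist'):
  c=eyes.read_camera(n)
  cv2.imwrite(f'pics/a_{n}.png',cv2.convertScaleAbs(c['image'],alpha=1.6))
"
```

```text
time: 2.35
eef_pos: [532.4, -113.6, 229.4]
tcp_rot: [1.0, -0.017, -0.001, -0.0]
force: [-0.8, 0.5, -0.0]
gripper_width: -0.1
t 2.35 pos [ 532.4 -113.6  229.4] ang -0.034 tilt [-0.001  0.    -1.   ] F [-0.8  0.5 -0. ] w -0.1
shift cm [-0.12  0.45  8.44] yaw 0.006
```

View pics/a_wrist.png

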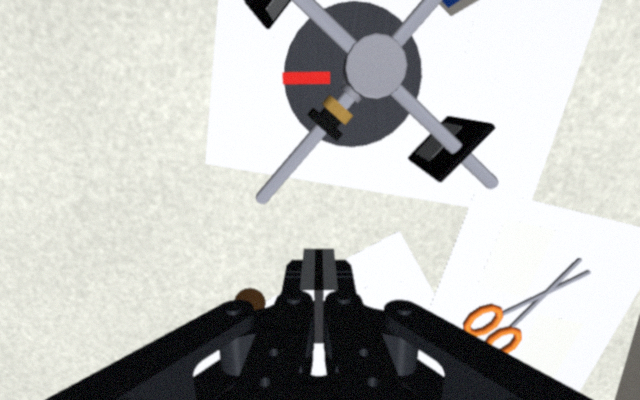

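View pics/a_side.png

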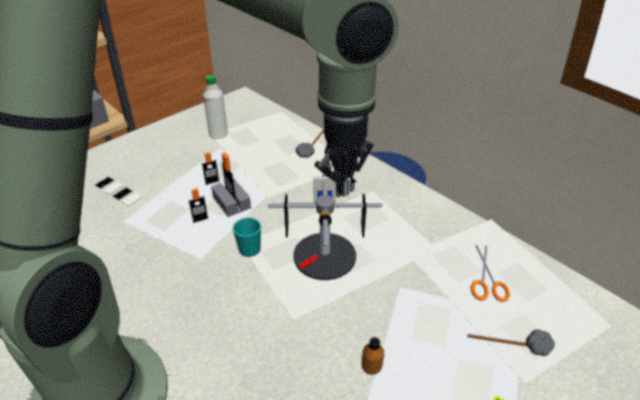

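```bash
python3 -m creep '[[0,[-0.1,0.4,2],0],[0,[-0.1,0.4,5],0],[0,[-0.1,0.4,7.5],0],[0,[-0.1,0.4,8.1],0],[0,[-0.1,0.4,8.1],0]]' ; python3 -m creep '[[0,[-0.5,-0.5,0],0],[0,[-0.9,-0.9,0],0],[0,[-1.2,-1.2,0],0],[0,[-1.5,-1.5,0],0],[0,[-1.8,-1.8,0],0],[0,[-2.1,-2.1,0],0],[0,[-2.4,-2.4,0],0]]'; python3 -c "
from h import *
goto(494,-83.7,148,-0.04)
c=eyes.read_camera('wrist');cv2.imwrite('pics/b_wrist.png',cv2.convertScaleAbs(c['image'],alpha=1.6))"
```

```text
time: 3.0
eef_pos: [531.0, -118.2, 149.0]
tcp_rot: [1.0, -0.017, -0.0, -0.0]
force: [-0.4, -0.4, 1.3]
gripper_width: 0.4
time: 3.7
eef_pos: [507.7, -93.8, 149.0]
tcp_rot: [1.0, -0.018, 0.0, 0.0]
force: [0.3, 0.7, 0.3]
gripper_width: -0.1
t 3.7 pos [507.7 -93.8 149. ] ang -0.035 tilt [ 0. -0. -1.] F [0.3 0.7 0.3] w -0.1
shift cm [-1.41 -0.96  0.1 ] yaw 0.005
```

View pics/b_wrist.png

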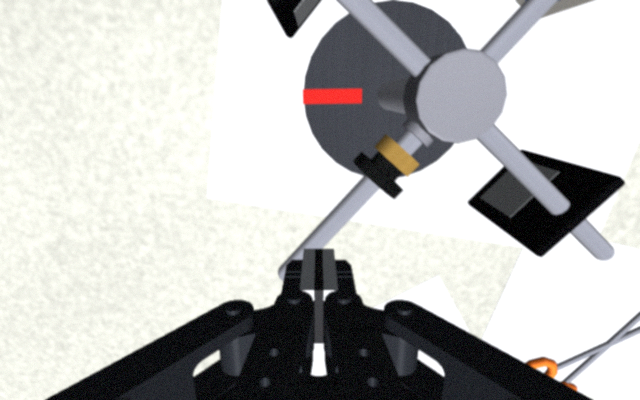

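```bash
python3 -m creep '[[0,[-0.4,-0.4,0],0],[0,[-0.8,-0.7,0],0],[0,[-1.1,-1.0,0],0],[0,[-1.4,-1.3,0],0],[0,[-1.7,-1.6,0],0],[0,[-2.0,-2.0,0],0],[0,[-2.2,-2.4,0],0],[0,[-2.4,-2.8,0],0],[0,[-2.6,-3.2,0],0],[0,[-2.8,-3.6,0],0],[0,[-2.9,-3.9,0],0]]'; python3 -c "
from h import *
goto(475.9,-38.7,148,-0.04)
c=eyes.read_camera('wrist');cv2.imwrite('pics/c_wrist.png',cv2.convertScaleAbs(c['image'],alpha=1.6))"
```

```text
time: 4.85
eef_pos: [480.2, -53.7, 149.0]
tcp_rot: [1.0, -0.017, -0.0, -0.0]
force: [0.3, 0.3, 0.3]
gripper_width: -0.0
t 4.85 pos [480.2 -53.7 149. ] ang -0.035 tilt [-0.  0. -1.] F [0.3 0.3 0.3] w -0.0
shift cm [-0.48 -1.48  0.1 ] yaw 0.005
```

View pics/c_wrist.png

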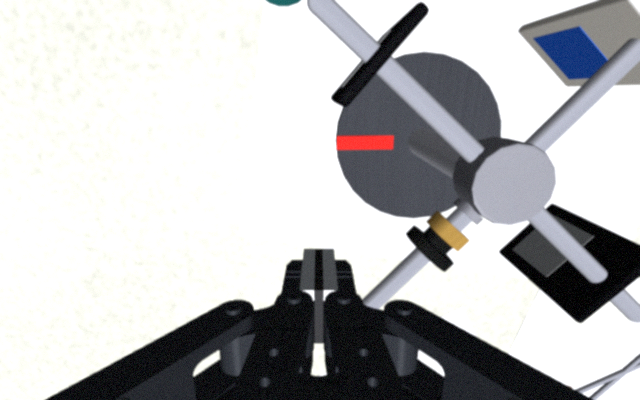

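```bash
python3 -c "
from h import *
s=state()
c=eyes.read_camera('wrist');print(proj(c,[s['eef_pos'],s['eef_pos']+[0,0,20]]))
for n in ('top','side'):
  c=eyes.read_camera(n);print(proj(c,[s['eef_pos'],s['eef_pos']+[0,0,20]]))
  x=[290,150,400,270,5] if n=='top' else [250,120,410,270,4]
  crop(c,*x,f'd_{n}.png')
"
```

```text
[[318.78062555 233.0000501 ]
 [318.81860767 248.35707001]]
[[350.97541553 243.5524919 ]
 [351.67197919 243.38158628]]
[[301.87397346 235.39823863]
 [301.63333889 228.18136995]]
```

View pics/d_side.png

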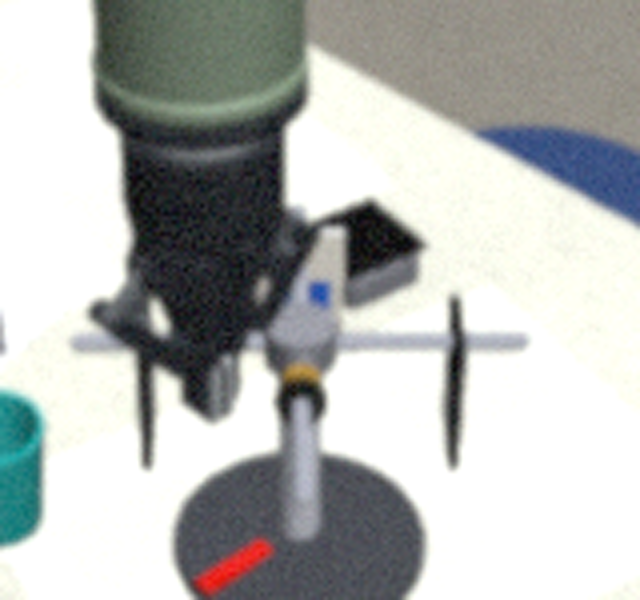

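View pics/d_top.png

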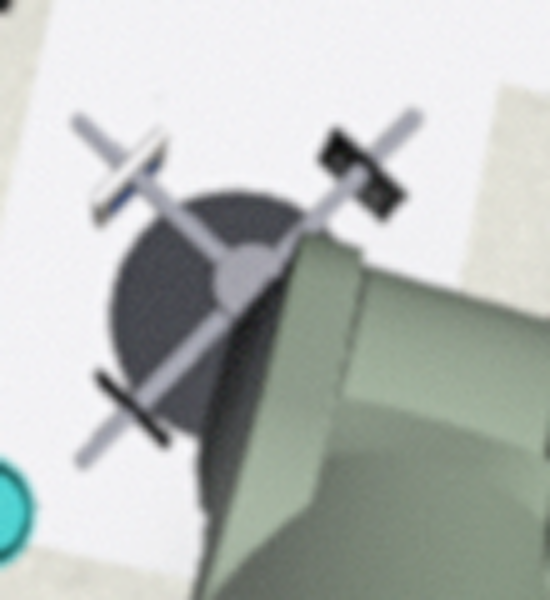

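```bash
python3 -c "
from h import *
s=state()
c=eyes.read_camera('wrist')
for uv in [(310,252),(318,252),(326,252),(310,260),(310,270),(310,285),(328,285),(507,180),(380,290)]:
  z=c['range_z'][uv[1],uv[0]]; o,d=ray(c,[uv]); print(uv,z,(o+d*z).round(1))
c=eyes.read_camera('side')
for uv in [(302,222),(303,218),(303,223),(300,219),(305,219),(328,205)]:
  z=c['range_z'][uv[1],uv[0]]; o,d=ray(c,[uv]); print(uv,z,(o+d*z).round(1))
print(s['eef_pos'])
"
```

```text
(310, 252) 148.69568 [[476.9 -44.5 192.9]]
(318, 252) 147.65898 [[480.4 -44.2 193.8]]
(326, 252) 147.3467 [[483.8 -44.2 194.1]]
(310, 260) 139.92844 [[477.2 -43.8 201.8]]
(310, 270) 132.62798 [[477.3 -44.1 209.6]]
(310, 285) 123.202324 [[477.6 -44.6 219.6]]
(328, 285) 122.398155 [[483.9 -44.4 220.3]]
(507, 180) 160.4159 [[568.8 -21.  172.3]]
(380, 290) 186.53773 [[512.4 -81.8 164.5]]
(302, 222) 976.34564 [[473.4 -63.  196.1]]
(303, 218) 969.4938 [[474.9 -64.7 206.7]]
(303, 223) 976.3746 [[474.  -65.3 194.5]]
(300, 219) 967.2234 [[468.6 -62.9 206.8]]
(305, 219) 970.01764 [[477.2 -68.  204.9]]
(328, 205) 1053.0856 [[566.7 -40.  173. ]]
[480.44811397 -54.10584495 149.04358088]
```

The fingertips are really about 43 mm above the reported TCP: wrist depth gives z≈193 and the side view about 194, against 149 reported. They passed over the branch without touching it, and the tree has not moved. I'll go back and descend that much further, checking with the camera.

```bash
python3 -m creep '[[0,[2,3,0],0],[0,[5,6.6,0],0],[0,[5,6.6,0],0],[0,[5,6.6,1.5],0],[0,[5,6.6,3],0],[0,[5,6.6,4],0],[0,[5,6.6,4.4],0],[0,[5,6.6,4.4],0]]';python3 -c "
from h import *
goto(535,-118,105,-0.04)
c=eyes.read_camera('wrist');cv2.imwrite('pics/e_wrist.png',cv2.convertScaleAbs(c['image'],alpha=1.6))
for uv in [(310,253),(326,253),(310,260)]:
  z=c['range_z'][uv[1],uv[0]]; o,d=ray(c,[uv]); print(uv,z,(o+d*z).round(1))
c=eyes.read_camera('side'); crop(c,250,120,410,270,4,'e_side.png')
"
```

```text
time: 5.95
eef_pos: [527.9, -121.8, 104.8]
tcp_rot: [1.0, -0.018, -0.0, 0.0]
force: [-0.2, -0.5, 0.5]
gripper_width: 0.1
t 5.95 pos [ 527.9 -121.8  104.8] ang -0.035 tilt [-0.001 -0.    -1.   ] F [-0.2 -0.5  0.5] w 0.1
shift cm [ 0.7  -0.4  -0.02] yaw 0.005
(310, 253) 146.97824 [[ 524.4 -111.9  150.3]]
(326, 253) 147.69882 [[ 531.2 -112.4  149.7]]
(310, 260) 139.91495 [[ 524.6 -111.5  157.6]]
```

View pics/e_wrist.png

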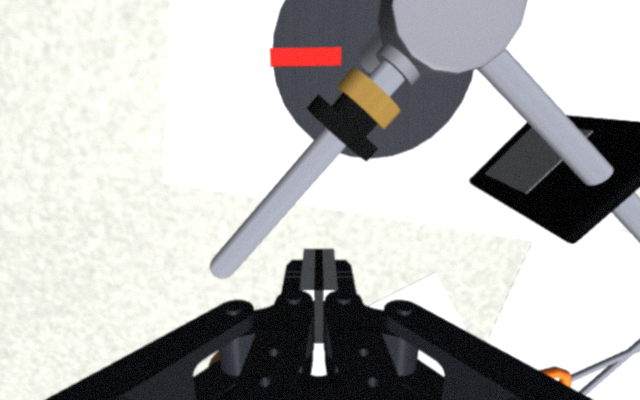

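View pics/e_side.png

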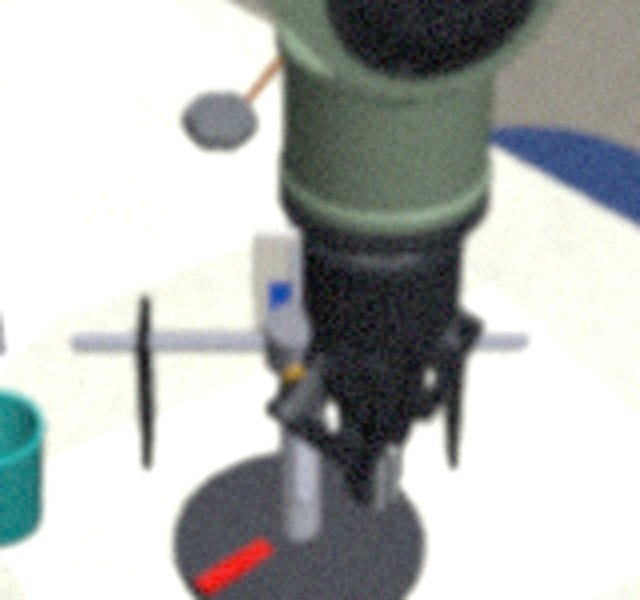

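```bash
python3 -m creep '[[0,[0,0,0.4],0],[0,[-0.4,-0.4,0.4],0],[0,[-0.8,-0.8,0.4],0],[0,[-1.2,-1.2,0.4],0],[0,[-1.5,-1.5,0.4],0],[0,[-1.8,-1.8,0.4],0],[0,[-2.1,-2.2,0.4],0],[0,[-2.4,-2.5,0.4],0],[0,[-2.7,-2.9,0.4],0]]';python3 -c "
from h import *
goto(492.7,-81,101,-0.04)
c=eyes.read_camera('wrist');cv2.imwrite('pics/f_wrist.png',cv2.convertScaleAbs(c['image'],alpha=1.6))
"
```

```text
time: 6.95
eef_pos: [501.8, -91.7, 101.0]
tcp_rot: [1.0, -0.018, 0.0, 0.0]
force: [-0.8, -3.4, 0.0]
gripper_width: 0.2
t 6.95 pos [501.8 -91.7 101. ] ang -0.035 tilt [ 0. -0. -1.] F [-0.8 -3.4  0. ] w 0.2
shift cm [-0.95 -1.04  0.  ] yaw 0.005
```

View pics/f_wrist.png

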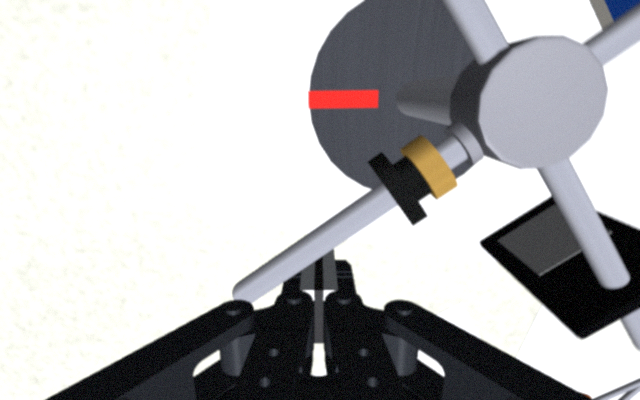

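```bash
python3 -m creep '[[0,[-0.4,-0.4,0],0],[0,[-0.7,-0.8,0],0],[0,[-1.0,-1.2,0],0],[0,[-1.3,-1.6,0],0],[0,[-1.5,-2.0,0],0],[0,[-1.7,-2.4,0],0],[0,[-1.9,-2.8,0],0],[0,[-2.1,-3.2,0],0],[0,[-2.3,-3.6,0],0],[0,[-2.4,-4.0,0],0],[0,[-2.5,-4.2,0],0]]';python3 -c "
from h import *
goto(477,-46,101,-0.04)
c=eyes.read_camera('wrist');cv2.imwrite('pics/g_wrist.png',cv2.convertScaleAbs(c['image'],alpha=1.6))
"
```

```text
time: 8.1
eef_pos: [478.5, -48.6, 101.0]
tcp_rot: [1.0, -0.017, -0.0, -0.0]
force: [1.9, -2.3, -1.7]
gripper_width: 0.1
t 8.1 pos [478.5 -48.6 101. ] ang -0.035 tilt [-0.  0. -1.] F [ 1.9 -2.3 -1.7] w 0.1
shift cm [-0.15 -0.25 -0.  ] yaw 0.005
```

View pics/g_wrist.png

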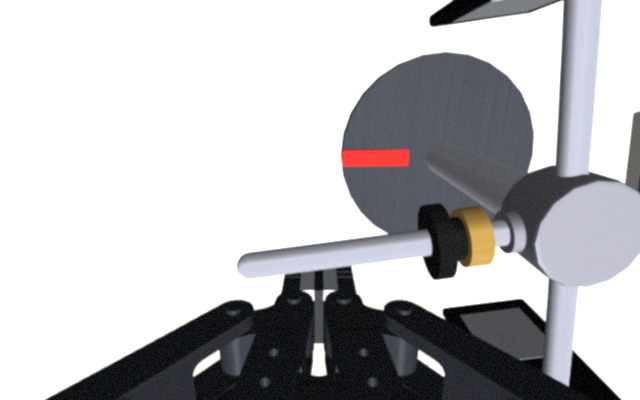

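```bash
python3 -m creep '[[0,[0,-0.3,0],0],[0,[-0.1,-0.6,0],0],[0,[-0.1,-0.9,0],0],[0,[-0.1,-1.1,0],0],[0,[-0.1,-1.1,0],0],[0,[-0.1,-0.7,0],0],[0,[-0.1,1.0,0],0]]';python3 -c "
from h import *
goto(477,-46,101,-0.04)
c=eyes.read_camera('wrist');cv2.imwrite('pics/i_wrist.png',cv2.convertScaleAbs(c['image'],alpha=1.6)); np.savez('i.npz',**c)
"
```

```text
time: 8.85
eef_pos: [477.5, -57.9, 101.0]
tcp_rot: [1.0, -0.016, 0.0, -0.0]
force: [0.0, -0.4, 0.3]
gripper_width: 0.2
t 8.85 pos [477.5 -57.9 101. ] ang -0.033 tilt [ 0.     0.001 -1.   ] F [ 0.  -0.4  0.3] w 0.2
shift cm [-0.09 -1.19 -0.  ] yaw 0.007
```

View pics/i_wrist.png

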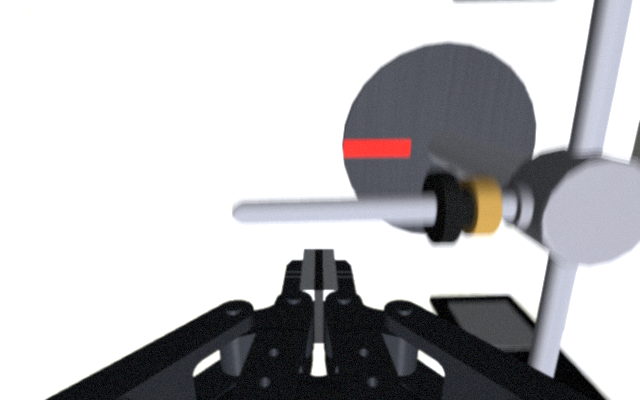

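```bash
python3 -m creep '[[0,[0,0.5,-4],0],[0,[0,0.5,-8],0],[0,[0,0.5,-12],0],[0.5,[1,-5,-13],0],[0.5,[4,-27,-13],0.13],[0.5,[4,-27,-13],0.13],[0.5,[4,-27,-13],0.13],[0.5,[4,-27,-13],0.13],[0.5,[4,-27,-13],0.13],[0.5,[4,-27,-13],0.13],[0.5,[4,-27,-13],0.13]]' 60;python3 - <<'E'
from h import *
goto(526,300,200,-0.16)
c=eyes.read_camera('wrist');cv2.imwrite('pics/j_wrist.png',cv2.convertScaleAbs(c['image'],alpha=1.6)); np.savez('j.npz',**c)
print('cam',(-c['R'].T@c['t']).round(1))
t=eyes.read_camera('top'); np.savez('jt.npz',**t); crop(t,160,150,400,270,3.3,'j_top.png')
E
```

```text
time: 10.0
eef_pos: [526.5, 209.4, 230.7]
tcp_rot: [0.997, -0.082, -0.0, 0.0]
force: [0.6, -0.5, -0.4]
gripper_width: 42.5
t 10.0 pos [526.5 209.4 230.7] ang -0.164 tilt [-0.    -0.001 -1.   ] F [ 0.6 -0.5 -0.4] w 42.5
shift cm [-1.54 -8.93  3.07] yaw -0.004
cam [538.7 282.9 410. ]
```

View pics/j_wrist.png

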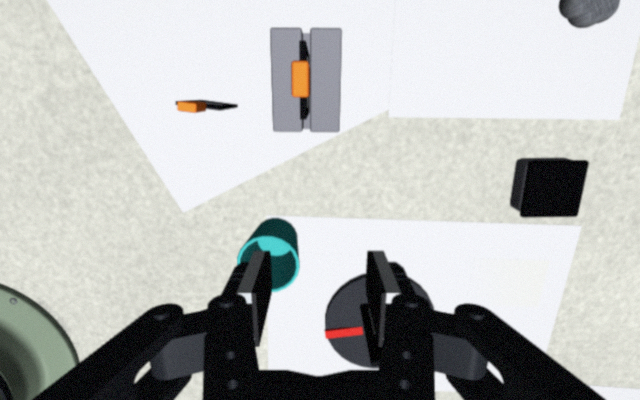

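View pics/j_top.png

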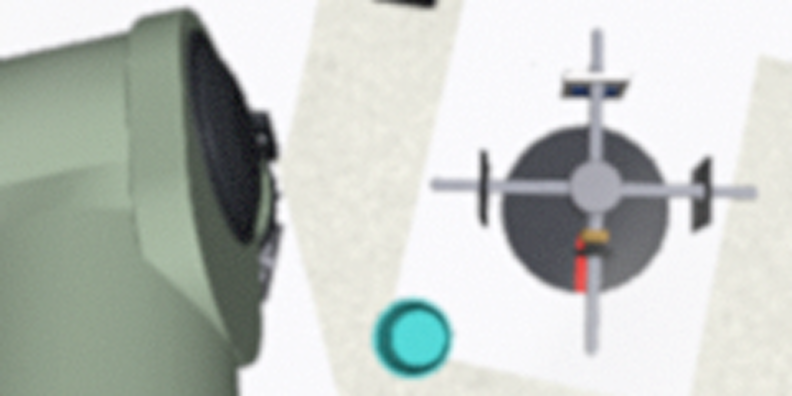

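```bash
python3 - <<'E'
from h import *
t=load('jt'); f=3.3
g=lambda x,y:(160+x/f,150+y/f)
for nm,uv in [('tip',g(591,353)),('tipN',g(597,30)),('tipL',g(432,184)),('tipR',g(756,192))]: print(nm,plane(t,[uv],160)[0].round(1))
print('hub',plane(t,[g(596,186)],172)[0].round(1))
a=plane(t,[g(591,353)],160)[0]-plane(t,[g(597,30)],160)[0]; b=plane(t,[g(432,184)],160)[0]-plane(t,[g(756,192)],160)[0]
print('beta', np.arctan2(-a[1],-a[0]), np.arctan2(-b[0],b[1])*-1)
c=load('j')
h=cv2.cvtColor(c['image'],cv2.COLOR_BGR2HSV)
# tree mark in wrist views: i and 0
m=cv2.inRange(h,(3,120,60),(20,255,255)); m[:, :280]=0;m[:,320:]=0;m[110:]=0
r=cv2.minAreaRect(cv2.findNonZero(m)); print(r)
for z in (158,155): print(plane(c,[r[0]],z)[0].round(1))
bp=cv2.boxPoints(r); W=plane(c,bp,158); print(W.round(1).tolist())
rz=c['range_z'][m>0]; o,d=ray(c,np.argwhere(m>0)[:,::-1]); X=o+d*rz[:,None]; print('z pct',np.percentile(X[:,2],[5,25,50,75,95]), np.median(X[X[:,2]>152],0))
# gray stand corners from wrist at z=40
P=[(271,28),(341,28),(274,131),(339,132)]
S=plane(c,P,40); print('stand',S.round(1).tolist(),S.mean(0))
print('slot ends',plane(c,[(306,33),(306,130)],40).round(1))
# mark dir in wrist i
ci=load('i'); hi=cv2.cvtColor(ci['image'],cv2.COLOR_BGR2HSV); mi=cv2.inRange(hi,(0,130,60),(6,255,255)); q=cv2.minAreaRect(cv2.findNonZero(mi)); print('mark',q)
w=plane(ci,cv2.findNonZero(mi).reshape(-1,2),20.5)[:,:2]; cc=w.mean(0); v=np.linalg.svd(w-cc,full_matrices=False)[2][0]; print(cc,v)
E
```

```text
tip [446.5 -23.3 160. ]
tipN [693.7 -25.2 160. ]
tipL [571.5  99.  160. ]
tipR [ 569.8 -147.4  160. ]
hub [570.8 -25.  172. ]
beta -0.007863138222191481 0.006591437261309299
((300.5, 78.5), (37.0, 17.0), 90.0)
[528.1 294.1 158. ]
[527.9 294.2 155. ]
[[524.5, 306.7, 158.0], [535.8, 304.8, 158.0], [531.7, 281.1, 158.0], [520.1, 283.1, 158.0]]
z pct [139.75166817 157.60508161 158.21163679 158.75293531 159.42707632] [527.83345403 294.23919616 158.27162664]
stand [[503.2, 349.7, 40.0], [570.0, 338.6, 40.0], [486.4, 252.5, 40.0], [553.5, 240.4, 40.0]] [528.29154889 295.29212198  40.        ]
slot ends [[535.8 339.7  40. ]
 [519.7 248.   40. ]]
mark ((376.5, 148.0), (18.0, 67.0), 90.0)
[521.44224265 -24.08170811] [ 0.99982527 -0.01869321]
```

```bash
python3 -m creep '[[0.5,[-1,-4,0],0],[0.5,[-1.3,-8.4,2],0.008],[0.5,[-1.3,-8.4,5],0.008],[0.5,[-1.3,-8.4,9],0.008],[0.5,[-1.3,-8.4,9],0.008],[0.5,[-1.3,-8.4,9],0.008]]' 60;python3 - <<'E'
from h import *
goto(528,294.2,75,-0.172)
c=eyes.read_camera('wrist');cv2.imwrite('pics/k_wrist.png',cv2.convertScaleAbs(c['image'],alpha=1.6))
c=eyes.read_camera('side'); crop(c,170,100,330,240,4,'k_side.png')
E
```

```text
time: 10.7
eef_pos: [528.1, 293.3, 142.0]
tcp_rot: [0.996, -0.087, -0.0, 0.0]
force: [-0.1, 0.6, 1.4]
gripper_width: 42.6
t 10.7 pos [528.1 293.3 142. ] ang -0.175 tilt [-0. -0. -1.] F [-0.1  0.6  1.4] w 42.6
shift cm [-0.03 -0.09  6.7 ] yaw -0.003
```

View pics/k_wrist.png

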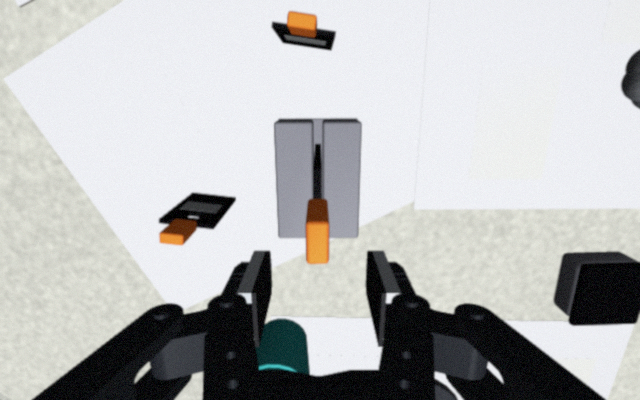

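View pics/k_side.png

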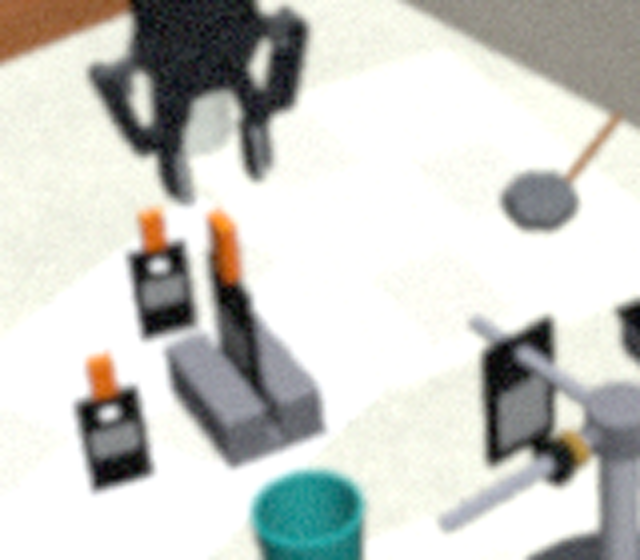

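```bash
python3 -m creep '[[0.5,[0,-0.1,2.5],0],[0.5,[0,-0.1,4.5],0],[0.5,[0,-0.1,6],0],[0.5,[0,-0.1,6.6],0],[0.5,[0,-0.1,6.6],0]]' 60;python3 - <<'E'
from h import *
goto(528,294.2,75,-0.172)
c=eyes.read_camera('side'); crop(c,170,100,330,240,4,'l_side.png')
E
```

```text
time: 11.3
eef_pos: [528.0, 295.4, 75.3]
tcp_rot: [0.996, -0.087, 0.0, -0.0]
force: [0.1, 0.3, 0.4]
gripper_width: 42.6
t 11.3 pos [528.  295.4  75.3] ang -0.173 tilt [ 0. -0. -1.] F [0.1 0.3 0.4] w 42.6
shift cm [0.02 0.12 0.03] yaw -0.001
```

View pics/l_side.png

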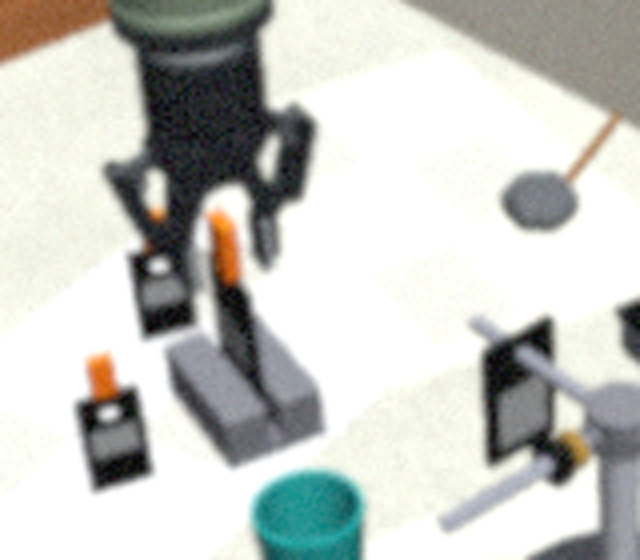

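```bash
python3 -m creep '[[0,[0,0,0],0],[0,[0,0,0],0],[0,[0,0,0],0],[0,[0,0,0],0],[0,[0,0,0],0],[0,[0,0,-0.5],0],[0,[0,0,-2],0],[0,[0,0,-5],0],[0,[0,0,-9],0],[0,[0,0,-13],0],[0,[0,0,-13],0]]' 60;python3 - <<'E'
from h import *
goto(528,294.2,75,-0.172)
c=eyes.read_camera('side'); crop(c,170,60,330,200,4,'m_side.png')
c=eyes.read_camera('wrist');cv2.imwrite('pics/m_wrist.png',cv2.convertScaleAbs(c['image'],alpha=1.6))
E
```

```text
time: 12.45
eef_pos: [530.1, 296.2, 211.2]
tcp_rot: [0.996, -0.087, 0.003, -0.003]
force: [0.1, 0.0, -2.0]
gripper_width: 11.7
t 12.45 pos [530.1 296.2 211.2] ang -0.174 tilt [ 0.007  0.005 -1.   ] F [ 0.1  0.  -2. ] w 11.7
shift cm [-0.25  0.31 13.61] yaw -0.002
```

View pics/m_side.png

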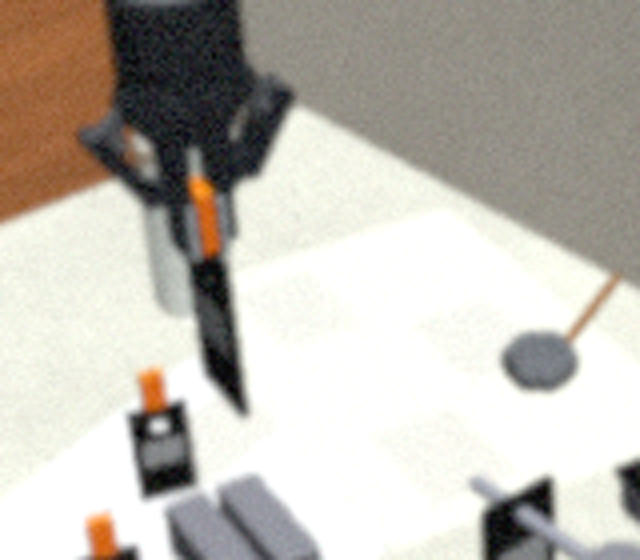

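View pics/m_wrist.png

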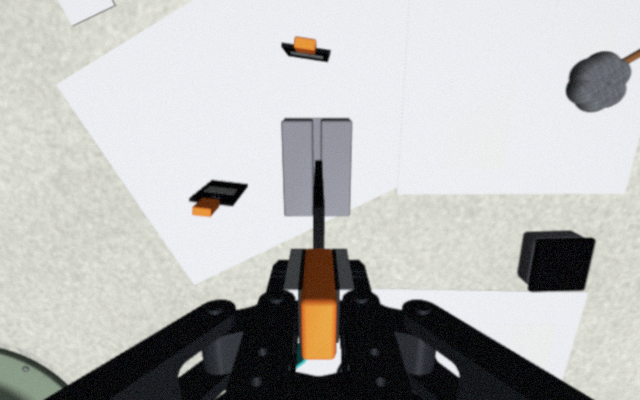

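```bash
python3 -m creep '[[0,[-4,7,0],0],[0,[-8.7,14.3,0],-0.1],[0,[-8.7,14.3,0],-0.17],[0,[-8.7,14.3,0],-0.17],[0,[-8,18,0],-0.17],[0,[-7,22,0],-0.17],[0,[-6.3,27,0],-0.17],[0,[-5.3,31,0],-0.17],[0,[-5.3,33.5,0],-0.17],[0,[-5.3,33.5,0],-0.17],[0,[-5.3,33.5,0],-0.17]]' 60;python3 - <<'E'
from h import *
goto(420,-24.5,142.3,0)
E
```

```text
time: 13.65
eef_pos: [417.4, -25.5, 204.6]
tcp_rot: [1.0, -0.002, -0.0, 0.0]
force: [-1.5, 0.3, -1.0]
gripper_width: 11.3
t 13.65 pos [417.4 -25.5 204.6] ang -0.004 tilt [-0.001 -0.    -1.   ] F [-1.5  0.3 -1. ] w 11.3
shift cm [ 0.26 -0.11  6.23] yaw -0.004
```

```bash
python3 -m creep '[[0,[0.2,0,2],0],[0,[0.2,0,4],0],[0,[0.2,0,6],0],[0,[0.2,0,6.2],0],[0,[0.2,0,6.2],0],[0,[0.2,0,6.2],0]]' 60;python3 - <<'E'
from h import *
goto(420,-24.5,142.3,0)
for n in ('side','wrist','top'):
    c=eyes.read_camera(n); np.savez(f'n_{n}.npz',**c)
    if n=='side': crop(c,230,120,390,270,4,'n_side.png')
    else: cv2.imwrite(f'pics/n_{n}.png',cv2.convertScaleAbs(c['image'],alpha=1.6))
E
```

```text
time: 14.25
eef_pos: [420.3, -25.1, 143.7]
tcp_rot: [1.0, -0.001, 0.0, -0.0]
force: [-0.1, -0.3, -1.4]
gripper_width: 11.2
t 14.25 pos [420.3 -25.1 143.7] ang -0.002 tilt [ 0.001  0.    -1.   ] F [-0.1 -0.3 -1.4] w 11.2
shift cm [-0.03 -0.06  0.14] yaw -0.002
```

View pics/n_side.png

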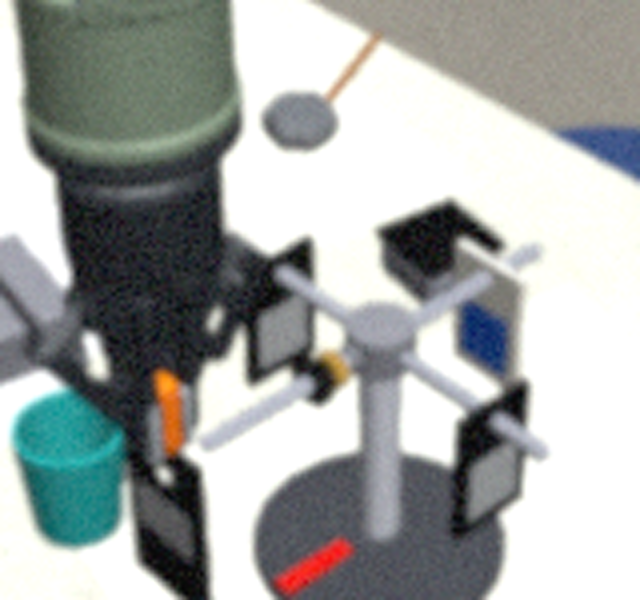

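View pics/n_wrist.png

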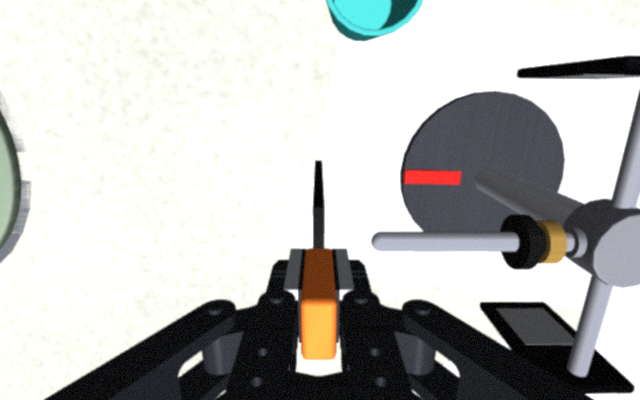

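View pics/n_top.png

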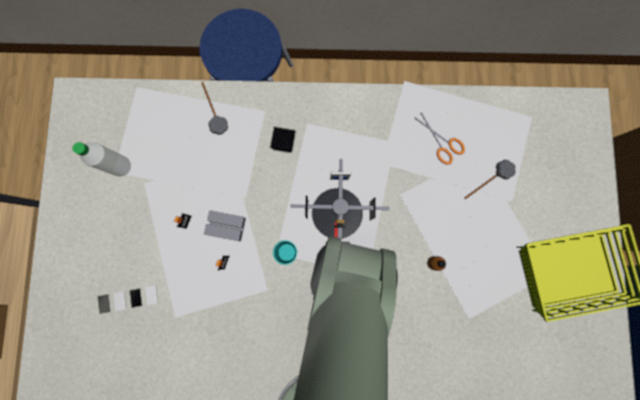

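```bash
python3 - <<'E'
from h import *
s=load('n_side'); w=load('n_wrist')
print('proj hole',proj(s,[[420,-25,160],[420,-25,155],[420,-25,165],[420,-28,160],[447,-24.5,160]]).round(1).tolist())
print('rod tip seen', 230+205/4,120+443/4)
# rod in wrist
print(plane(w,[(378,241),(500,242)],160).round(1))
# rod edges
g=w['image'].astype(int).sum(2)
for u in (400,440,480):
    print(u,[int(x) for x in g[225:258,u]])
# plate visible edge in wrist: bottom of visible strip
o,d=ray(w,[(318,200)]); 
for uv in [(318,165),(318,200),(319,240)]:
    z=w['range_z'][uv[1],uv[0]]; o,d=ray(w,[uv]); print(uv,(o+d*z).round(1))
# tab centre vs jaws; tab top at eef+61.7+21
print(plane(w,[(302,358),(336,358),(303,250),(333,250)],143+61.7+21).round(1))
crop(s,250,215,300,280,10,'o_side.png')
E
```

```text
proj hole [[270.0, 238.3], [270.1, 240.1], [269.8, 236.5], [270.9, 239.0], [280.2, 232.0]]
rod tip seen 281.25 230.75
[[450.5 -22.8 160. ]
 [513.2 -23.6 160. ]]
400 [544, 542, 546, 545, 548, 518, 412, 262, 199, 206, 232, 253, 274, 310, 341, 354, 364, 359, 363, 360, 356, 365, 367, 362, 369, 401, 474, 532, 542, 544, 546, 541, 540]
440 [145, 142, 152, 151, 152, 144, 149, 153, 176, 209, 228, 248, 274, 311, 336, 359, 356, 358, 359, 362, 359, 356, 365, 369, 368, 381, 433, 505, 538, 529, 545, 546, 540]
480 [156, 150, 158, 155, 149, 145, 134, 140, 170, 201, 223, 245, 272, 309, 336, 347, 351, 362, 359, 358, 359, 363, 365, 368, 371, 392, 467, 522, 545, 540, 543, 537, 537]
(318, 165) [[419.9   3.9  97.1]]
(318, 200) [[419.9   4.2 176.6]]
(319, 240) [[420.3 -11.7 184. ]]
[[414.4 -37.3 225.7]
 [426.  -37.3 225.7]
 [415.3   3.3 225.7]
 [424.5   3.3 225.7]]
```

View pics/o_side.png

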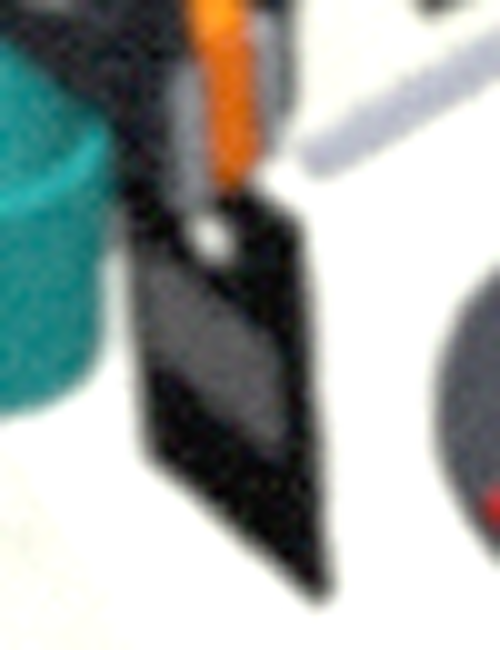

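```bash
python3 - <<'E'
from h import *
s=load('n_side')
print(proj(s,[[446,-23.3,160],[470,-23.3,160],[490,-23.3,160]]).round(2).tolist())
g=cv2.cvtColor(s['image'],cv2.COLOR_BGR2GRAY)
for u in (284,288,292,296,300): 
    col=255-g[210:245,u].astype(float); col-=np.percentile(col,20); 
    print(u,[int(x) for x in col])
# hole blob
b=g[230:246,262:282]; print(b)
E
```

```text
[[279.43, 231.89], [288.42, 226.5], [295.76, 222.11]]
284 [54, 30, 12, 6, 7, 10, 12, 12, 12, 11, 14, 13, 14, 12, 14, 18, 27, 39, 48, 49, 51, 43, 22, 6, 0, -2, -2, -4, -3, -1, -1, 0, 6, 4, 6]
288 [12, 9, 7, 7, 5, 9, 10, 8, 5, 6, 7, 11, 12, 19, 31, 41, 48, 50, 48, 37, 16, 4, 0, -3, -4, -6, -3, -4, -2, 0, 2, 5, 3, 4, 4]
292 [115, 115, 124, 115, 104, 84, 54, 23, 7, 8, 12, 25, 42, 45, 51, 51, 43, 28, 12, 0, -1, -1, -5, -3, -1, -4, -2, 1, 1, 3, 4, 3, 3, 1, 4]
296 [88, 98, 115, 114, 78, 44, 18, 14, 19, 29, 42, 48, 54, 49, 41, 21, 5, 2, -1, -3, -4, -3, -6, 0, -2, 1, 0, 1, 3, 8, 6, 5, 8, 17, 37]
300 [117, 108, 69, 35, 19, 16, 21, 37, 45, 52, 55, 51, 41, 20, 5, -2, 0, 0, -1, -1, 0, -2, 1, 2, 2, 0, 3, 5, 4, 15, 41, 67, 98, 111, 118]
[[ 13  13  12  22  34  45  61  64  62  61  68  62  63  63  79  98 118 120
  107 100]
 [ 21  17  14   9  28  40  63  68  62  61  60  64  63  77 103 121 133 130
  113  99]
 [ 14  13  11  19  30  44  57  69  60  52  48  53  60  86 114 136 146 141
  125 111]
 [ 10   0   3  11  32  37  58  68  61  52  45  36  47  73 105 135 143 149
  143 132]
 [  7   0   4  12  28  46  5
[... 292 characters left out ...]
  28  55
  102 135]
 [ 42  16   9   0   2   6  39  77 110 111  81  41  16   7   1   2  15  37
   86 131]
 [ 53  24  21  15  19   5  24  57  98 106  84  47   8   0   3   7   0  26
   81 130]
 [ 65  36  26  23  23   8   7  37  66  78  69  39  15   6   4   7   0  29
   79 124]
 [ 79  46  33  33  32  26  18  22  36  43  40  26  13   8   8   7   7  27
   71 118]
 [ 84  50  39  44  44  40  27  24  15   9  17  11   7   4   1   1   2  22
   64 108]
 [ 88  48  37  46  42  44  38  29  23   2   5  12   0   0   3   0   3  18
   63 103]
 [ 89  50  35  38  46  40  41  40  24  23   3   4  10   3   1   1   9  20
   51  95]
 [ 91  55  34  40  44  46  44  40  39  34  27  15   7   1   4   0   4  14
   51  91]]
```

```bash
python3 -m creep '[[0,[0,-0.23,0.1],0],[0,[0.6,-0.23,0.1],0],[0,[1.2,-0.23,0.1],0],[0,[1.8,-0.23,0.1],0],[0,[2.2,-0.23,0.1],0],[0,[2.6,-0.23,0.1],0],[0,[3.0,-0.23,0.1],0],[0,[3.4,-0.23,0.1],0],[0,[3.8,-0.23,0.1],0],[0,[3.8,-0.23,0.1],0]]' 60;python3 - <<'E'
from h import *
goto(500,-23.3,142.3,0)
for n in ('side','wrist'):
    c=eyes.read_camera(n); np.savez(f'p_{n}.npz',**c)
    if n=='side': crop(c,250,180,350,290,6,'p_side.png')
    else: cv2.imwrite(f'pics/p_{n}.png',cv2.convertScaleAbs(c['image'],alpha=1.6))
E
```

```text
time: 15.4
eef_pos: [458.4, -23.3, 142.0]
tcp_rot: [1.0, -0.002, 0.0, 0.0]
force: [0.0, 0.3, -1.2]
gripper_width: 11.2
t 15.4 pos [458.4 -23.3 142. ] ang -0.003 tilt [ 0. -0. -1.] F [ 0.   0.3 -1.2] w 11.2
shift cm [ 4.16 -0.01 -0.03] yaw -0.003
```

View pics/p_side.png

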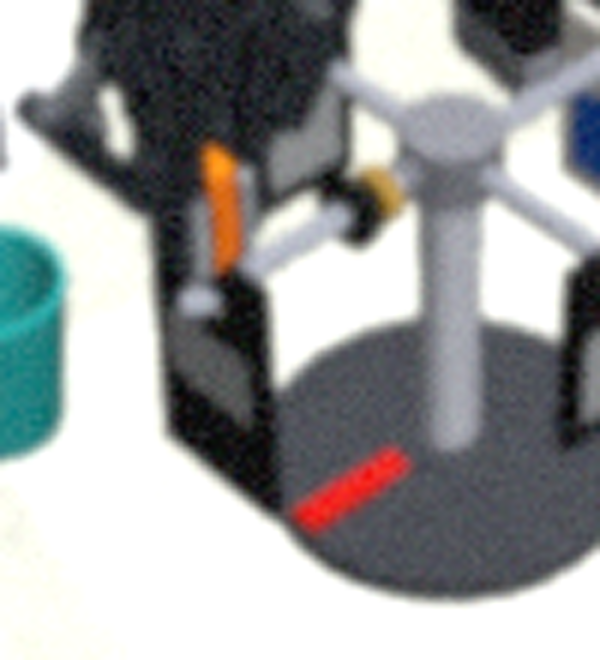

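View pics/p_wrist.png

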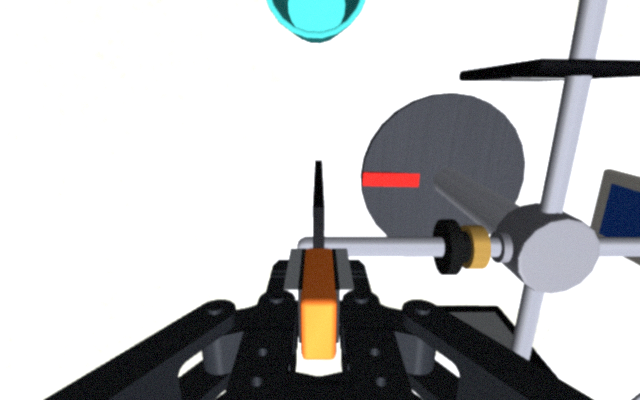

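```bash
python3 -m creep '[[0,[0.5,0,0],0],[0,[1,0,0],0],[0,[1.5,0,0],0],[0,[2,0,0],0],[0,[2.4,0,0],0],[0,[2.8,0,0],0],[0,[3.1,0,0],0],[0,[3.4,0,0],0],[0,[3.6,0,0],0],[0,[3.7,0,0],0],[0,[3.7,0,0],0]]' 60;python3 - <<'E'
from h import *
goto(500,-23.3,142.3,0)
c=eyes.read_camera('wrist'); np.savez(f'q_wrist.npz',**c);crop(c,230,100,560,300,2.4,'q_wrist.png',1.5)
E
```

```text
time: 16.6
eef_pos: [494.9, -23.3, 142.0]
tcp_rot: [1.0, -0.002, -0.0, 0.0]
force: [-0.7, 0.1, -1.2]
gripper_width: 11.2
t 16.6 pos [494.9 -23.3 142. ] ang -0.003 tilt [-0. -0. -1.] F [-0.7  0.1 -1.2] w 11.2
shift cm [ 0.51 -0.01 -0.03] yaw -0.003
```

View pics/q_wrist.png

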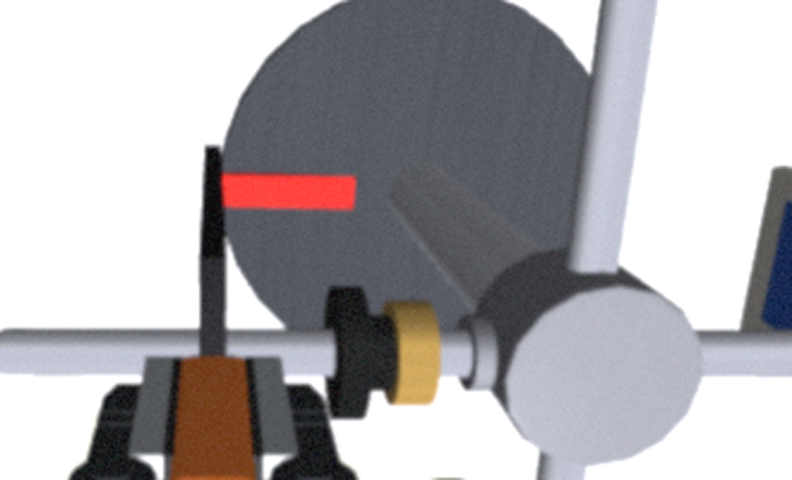

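```bash
python3 - <<'E'
from h import *
c=load('q_wrist')
for z in (160,167,174): print(z,plane(c,[(230+328/2.4,100+345/2.4)],z)[0].round(1))
E
```

```text
160 [519.1 -21.8 160. ]
167 [518.  -18.6 167. ]
174 [517.  -15.5 174. ]
```

```bash
python3 -m creep '[[0,[0.3,0,0],0],[0,[0.6,0,0],0],[0,[0.9,0,0],0],[0,[1.2,0,0],0],[0,[1.4,0,0],0],[0,[1.5,0,0],0],[0,[1.6,0,0],0],[0,[1.6,0,0],0]]';python3 -m creep '[[0,[0.05,0,0],0],[0,[0.1,0,0],0],[0,[0.15,0,0],0],[0,[0.2,0,0],0],[0,[0.2,0,0],0]]'
```

```text
time: 17.45
eef_pos: [510.9, -23.4, 142.0]
tcp_rot: [1.0, -0.002, -0.0, 0.0]
force: [0.5, -0.1, -1.7]
gripper_width: 11.2
time: 17.95
eef_pos: [513.0, -23.4, 142.0]
tcp_rot: [1.0, -0.001, 0.0, 0.0]
force: [0.1, -1.0, -1.0]
gripper_width: 11.2
```

```bash
python3 -m creep '[[0,[0.05,0,0],0],[0,[0.1,0,0],0],[0,[0.15,0,0],0],[0,[0.2,0,0],0],[0,[0.2,0,0],0]]'; python3 -c "
from station import state
print(state()['force'],state()['ft_torque'])"
```

```text
time: 18.45
eef_pos: [515.0, -23.4, 142.0]
tcp_rot: [1.0, -0.001, 0.0, 0.0]
force: [-0.5, -0.3, -1.3]
gripper_width: 11.2
[-0.50367573 -0.25245824 -1.32064233] [ 0.01975471 -0.02299941  0.00402175]
```

```bash
python3 -m creep '[[0,[0.05,0,0],0],[0,[0.1,0,0],0],[0,[0.15,0,0],0],[0,[0.15,0,0],0]]'; python3 -c "
from station import state
print(state()['force'],state()['ft_torque'])"
```

```text
time: 18.85
eef_pos: [516.5, -23.4, 142.0]
tcp_rot: [1.0, -0.002, 0.0, 0.0]
force: [0.1, -0.4, -0.5]
gripper_width: 11.4
[ 0.06563638 -0.36901208 -0.51133889] [-0.07716906 -0.01117232  0.01415923]
```

```bash
python3 -m creep '[[0,[0.05,0,0],0],[0,[0.1,0,0],0],[0,[0.15,0,0],0],[0,[0.15,0,0],0]]'; python3 - <<'E'
from h import *
print(state()['force'],state()['ft_torque'])
c=eyes.read_camera('wrist'); crop(c,230,100,560,300,2.4,'r_wrist.png',1.5)
c=eyes.read_camera('side'); crop(c,250,160,350,270,6,'r_side.png')
E
```

```text
time: 19.25
eef_pos: [517.8, -23.4, 142.0]
tcp_rot: [1.0, -0.002, -0.0, 0.0]
force: [-1.5, -0.9, -1.4]
gripper_width: 11.5
[-1.48999361 -0.92151574 -1.3766454 ] [ 0.00245256  0.1914538  -0.00606674]
```

View pics/r_wrist.png

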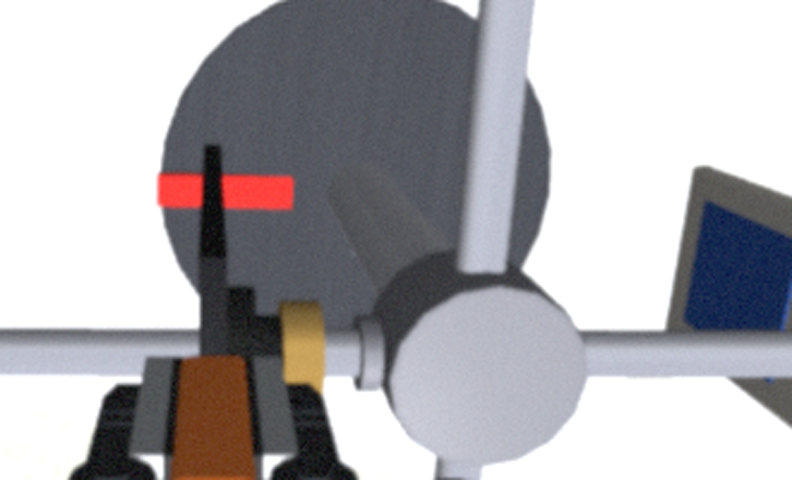

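View pics/r_side.png

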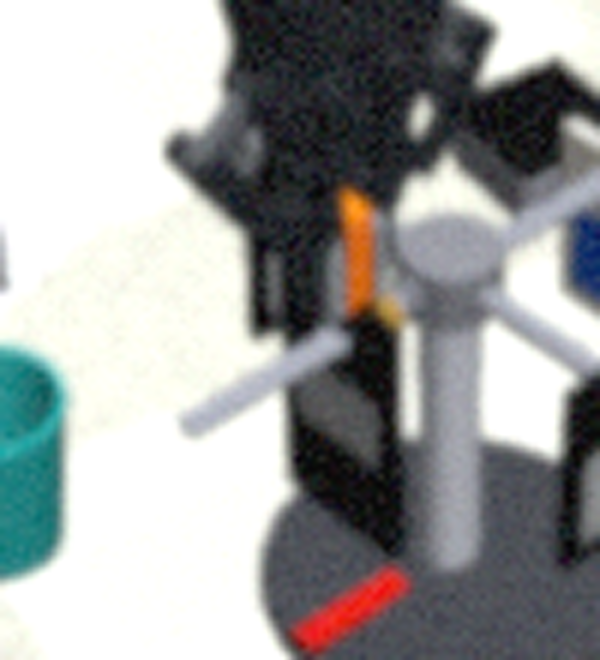

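The torque jump (0.19 N·m) and the −1.5 N reading are the first touch. The wrist crop shows the plate at the bumper. I'll press in small steps.

```bash
python3 -m creep '[[0,[0.05,0,0],0],[0,[0.1,0,0],0],[0,[0.1,0,0],0]]'; python3 -c "
from station import state
print(state()['force'],state()['ft_torque'])"
```

```text
time: 19.65
eef_pos: [518.7, -23.5, 142.0]
tcp_rot: [1.0, -0.002, -0.0, 0.0]
force: [-4.1, -0.4, 0.1]
gripper_width: 11.1
[-4.09244186 -0.35424077  0.07936741] [-0.0549791   0.74956506  0.01554297]
```

```bash
python3 -m creep '[[0,[0.05,0,0],0],[0,[0.1,0,0],0],[0,[0.1,0,0],0]]'; python3 -c "
from station import state
print(state()['force'],state()['ft_torque'])"
```

```text
time: 19.95
eef_pos: [519.6, -23.5, 141.9]
tcp_rot: [1.0, -0.002, -0.0, -0.0]
force: [-5.8, -0.5, 0.9]
gripper_width: 11.3
[-5.81983832 -0.48030501  0.90643248] [-0.04454808  1.15015813 -0.0518361 ]
```

```bash
python3 -m creep '[[0,[0.05,0,0],0],[0,[0.07,0,0],0],[0,[0.07,0,0],0],[0,[0.07,0,0],0]]'; python3 -c "
from station import state
print(state()['force'],state()['ft_torque'])"
```

```text
time: 20.35
eef_pos: [520.1, -23.5, 141.9]
tcp_rot: [1.0, -0.002, -0.001, -0.0]
force: [-6.5, 0.1, 0.8]
gripper_width: 11.4
[-6.46804528  0.05756236  0.78802684] [-0.08383513  1.52436206 -0.03894144]
```

```bash
python3 -m creep '[[0,[0.04,0,0],0],[0,[0.04,0,0],0],[0,[0.04,0,0],0],[0,[0.04,0,0],0],[0,[0.04,0,0],0],[0,[0.04,0,0],0],[0,[0.04,0,0],0]]'; python3 - <<'E'
from h import *
print(state()['force'],state()['ft_torque'])
c=eyes.read_camera('wrist'); crop(c,230,100,560,300,2.4,'s_wrist.png',1.5); np.savez('s.npz',**c)
c=eyes.read_camera('side'); crop(c,250,160,350,270,6,'s_side.png'); np.savez('ss.npz',**c)
E
```

```text
time: 21.05
eef_pos: [520.3, -23.5, 141.8]
tcp_rot: [1.0, -0.002, -0.001, -0.0]
force: [-6.9, -0.3, 2.3]
gripper_width: 11.5
[-6.90015833 -0.3321642   2.25950855] [-0.06875013  1.66792605 -0.01935275]
```

View pics/s_side.png

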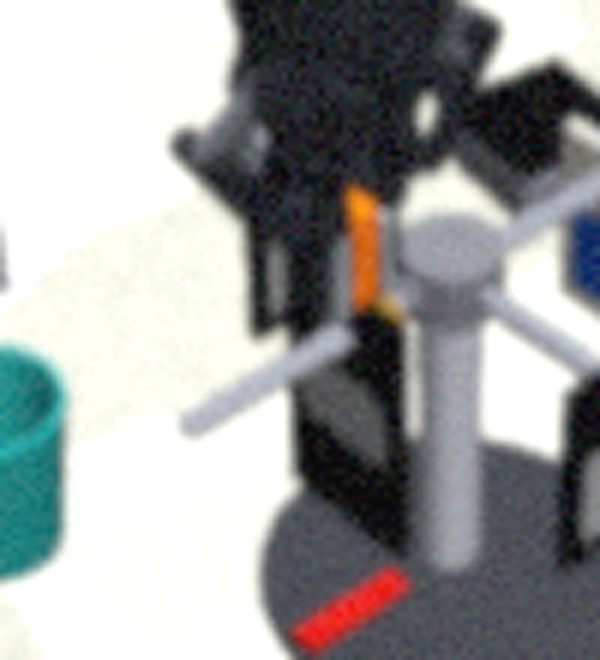

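View pics/s_wrist.png

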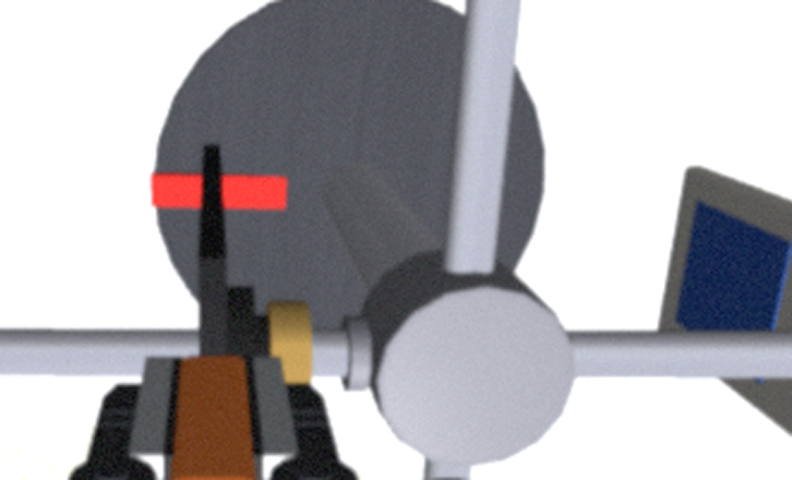

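```bash
python3 -m creep '[[0,[-0.1,0,0],0],[0,[-0.2,0,0],0],[0,[-0.32,0,0],0],[0,[-0.32,0,0.1],0],[0,[-0.32,0,0.2],0],[0,[-0.32,0,0.25],0],[0,[-0.32,0,0.25],0],[0,[-0.32,0,0.25],0]]'; python3 - <<'E'
from h import *
print(state()['force'],state()['ft_torque'])
E
```

```text
time: 21.95
eef_pos: [518.0, -23.4, 139.6]
tcp_rot: [1.0, -0.001, 0.0, -0.0]
force: [-1.4, 0.4, 1.7]
gripper_width: 11.3
[-1.39890285  0.37550045  1.72390104] [0.0564574  0.26164618 0.02182572]
```

```bash
python3 -m creep '[[0,[-0.07,0,-0.05],0],[0,[-0.07,0,-0.05],0],[0.18,[-0.07,0,-0.05],0],[0.22,[-0.07,0,-0.05],0],[0.3,[-0.07,0,-0.05],0],[0.4,[-0.07,0,-0.05],0],[0.45,[-0.07,0,-0.05],0],[0.45,[-0.07,0,-0.05],0],[0.45,[-0.07,0,-0.05],0]]'; python3 - <<'E'
from h import *
print(state()['force'],state()['ft_torque'])
c=eyes.read_camera('wrist'); cv2.imwrite('pics/u_wrist.png',cv2.convertScaleAbs(c['image'],alpha=1.6))
c=eyes.read_camera('side'); crop(c,250,140,350,250,6,'u_side.png')
E
```

```text
time: 22.85
eef_pos: [517.1, -23.5, 140.0]
tcp_rot: [1.0, -0.002, -0.0, 0.0]
force: [0.1, 0.1, -0.2]
gripper_width: 38.7
[ 0.09922751  0.13079404 -0.22798638] [-0.03422638  0.00188366  0.03585835]
```

View pics/u_side.png

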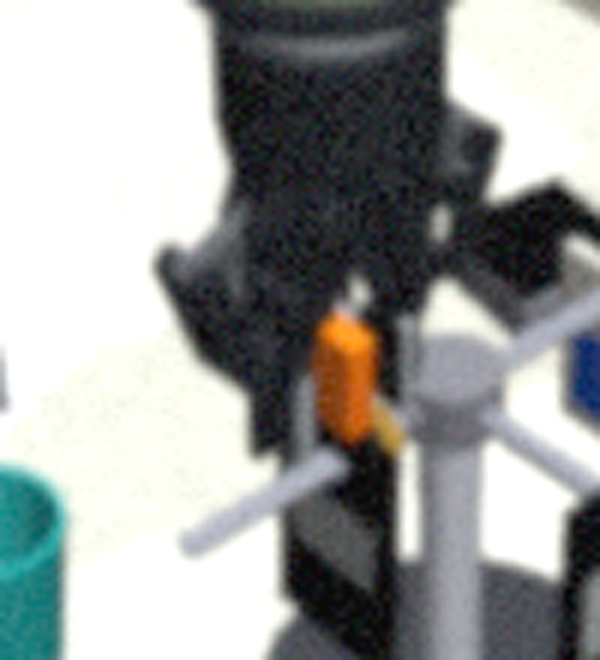

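View pics/u_wrist.png

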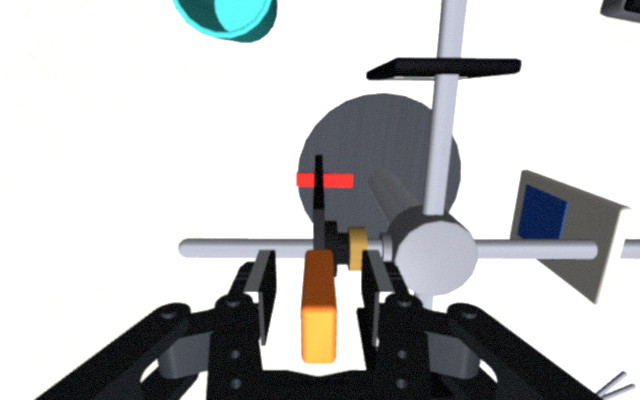

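Released, with the fingers clear on both sides. Now I'll lift straight up and look.

```bash
python3 -m creep '[[0.45,[0,0,-1],0],[0.45,[0,0,-3],0],[0.45,[0,0,-6],0],[0.45,[0,0,-10],0],[0.45,[0,0,-14],0],[0.45,[-4,6,-15],0],[0.45,[-5,12,-15],0],[0.45,[-5,12,-15],0],[0.45,[-5,12,-15],0],[0.45,[-5,12,-15],0],[0.45,[-5,12,-15],0]]'; python3 - <<'E'
from h import *
print(state()['force'],state()['eef_pos'])
for n in ('wrist','side','top'):
    c=eyes.read_camera(n); np.savez(f'v_{n}.npz',**c)
    if n=='side': crop(c,230,120,390,270,4,'v_side.png')
    else: cv2.imwrite(f'pics/v_{n}.png',cv2.convertScaleAbs(c['image'],alpha=1.6))
E
```

```text
time: 24.05
eef_pos: [467.0, -142.5, 290.2]
tcp_rot: [1.0, -0.001, 0.0, -0.0]
force: [1.0, 0.3, 0.1]
gripper_width: 38.4
[1.02197165 0.32541025 0.08652718] [ 466.97416827 -142.51936941  290.22849659]
```

View pics/v_side.png

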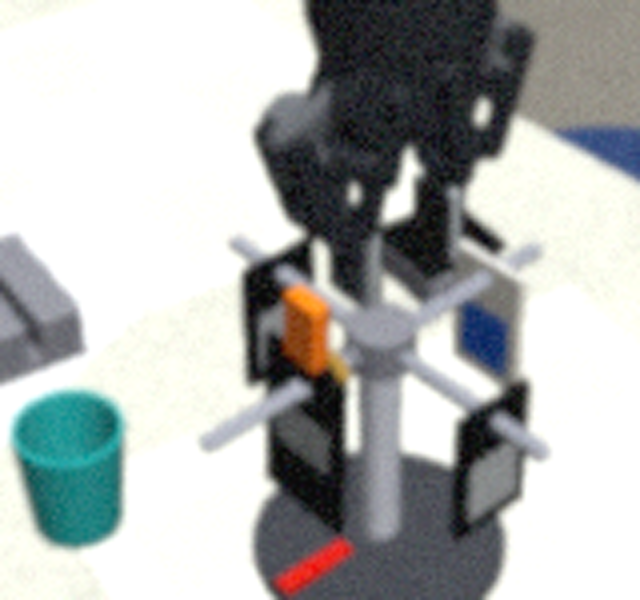

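View pics/v_wrist.png

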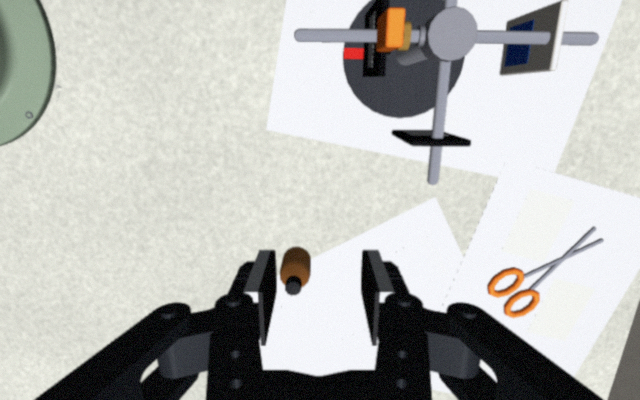

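View pics/v_top.png

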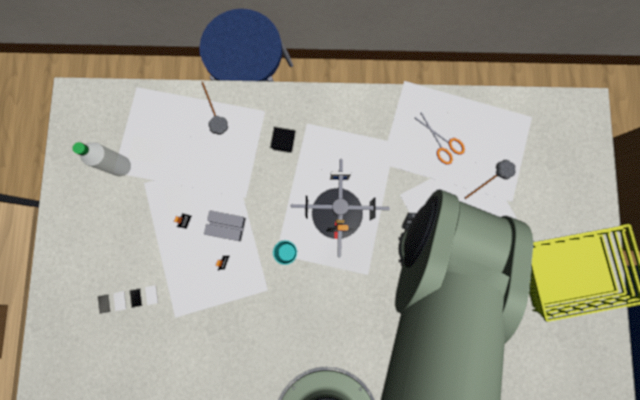

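```bash
python3 - <<'E'
from h import *
w=load('v_wrist');t=load('v_top')
crop(w,270,0,620,200,2.2,'w_wrist.png',1.6); crop(t,280,150,400,265,5,'w_top.png')
print('rod',plane(w,[(297,35),(375,36)],160).round(1).tolist(),'tipfar',plane(w,[(598,39)],160).round(1),'hub',plane(w,[(453,34)],172).round(1))
h=cv2.cvtColor(w['image'],cv2.COLOR_BGR2HSV); m=cv2.inRange(h,(3,120,60),(16,255,255)); m[70:]=0; m[:,:370]=0; m[:,410:]=0
o,d=ray(w,np.argwhere(m>0)[:,::-1]); z=w['range_z'][m>0]; X=o+d*z[:,None]; top=X[X[:,2]>X[:,2].max()-4]; print('tab top',top.min(0).round(1),top.max(0).round(1),top.mean(0).round(1),X[:,2].max())
# face points of plate (side -y) depth all dark
c=load('v_side'); o,d=ray(c,[(230+305/4,120+435/4)]); 
for uv in [(230+305/4,120+435/4),(230+280/4,120+400/4),(230+330/4,120+500/4),(230+300/4,120+480/4),(230+285/4,120+470/4)]:
    u,v=map(round,uv); zz=c['range_z'][v,u]; o,d=ray(c,[(u,v)]); print((u,v),(o+d*zz).round(1))
E
```

```text
rod [[449.5, -22.8, 160.0], [513.0, -23.6, 160.0]] tipfar [[697.8 -24.6 160. ]] hub [[572.4 -23.7 172. ]]
tab top [466.8 -68.1 469.6] [466.8 -68.1 469.6] [466.8 -68.1 469.6] 469.598805391375
(306, 229) [[515.6 -25.7 126.2]]
(300, 220) [[498.7 -26.9 163. ]]
(312, 245) [[515.2 -44.8  92.2]]
(305, 240) [[515.2 -21.8  91.2]]
(301, 238) [[514.7  -8.9  88.6]]
```

View pics/w_wrist.png

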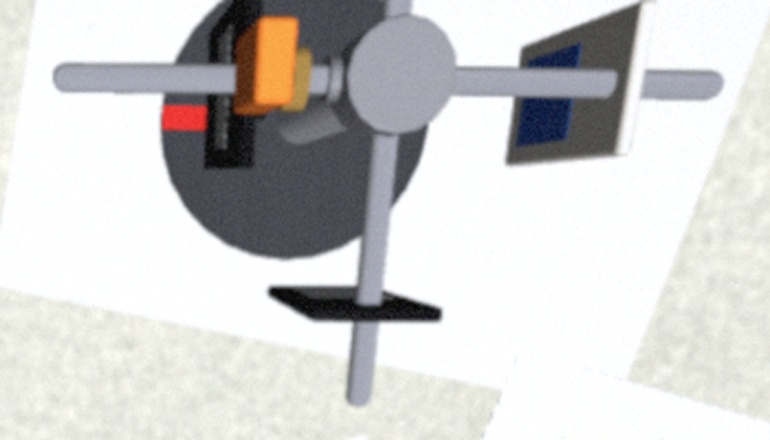

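View pics/w_top.png

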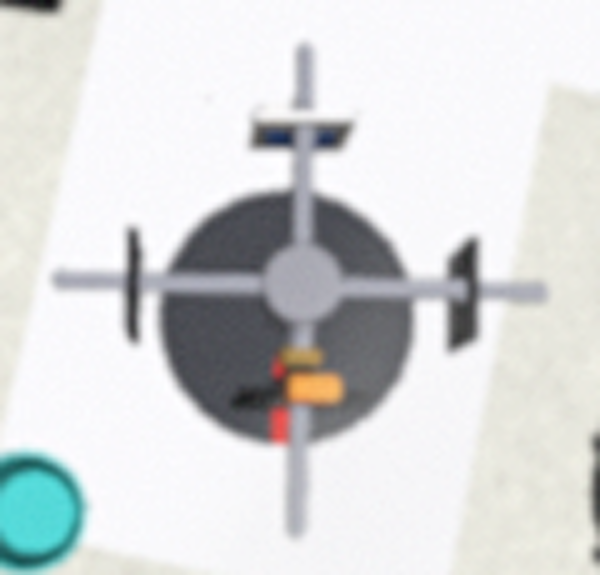

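```bash
python3 - <<'E'
from h import *
t=eyes.read_camera('top')
h=cv2.cvtColor(t['image'],cv2.COLOR_BGR2HSV); m=cv2.inRange(h,(3,110,60),(20,255,255)); k=np.zeros_like(m);k[215:240,325:360]=m[215:240,325:360]
r=cv2.minAreaRect(cv2.findNonZero(k)); print('tab',r, plane(t,[r[0]],222).round(1), plane(t,[r[0]],201).round(1))
print('cam',(-t['R'].T@t['t']).round(0))
print('pred upright tab top', proj(t,[[517,-23.5,222],[517,-23.5,180]]))
s=eyes.read_camera('side'); np.savez('x_side.npz',**s); crop(s,280,180,330,265,8,'x_side.png')
for Y in (-53.5,6.5): print('pred plate edge',Y,proj(s,[[517,Y,72],[517,Y,180]]).round(1).tolist())
print('pred tab',proj(s,[[511,-35.5,180],[511,-35.5,222],[511,-11.5,222],[523,-35.5,222]]).round(1).tolist(), 'crop offset 280,180 x8')
E
```

```text
tab ((341.5, 225.0), (13.0, 10.0), 0.0) [[521.1 -24.7 222. ]] [[522.6 -25.9 201. ]]
cam [ 458.   29. 1118.]
pred upright tab top [[340.98513214 226.76631223]
 [339.95654994 227.8729631 ]]
pred plate edge -53.5 [[315.4, 253.3], [315.1, 216.0]]
pred plate edge 6.5 [[297.4, 239.4], [295.9, 202.4]]
pred tab [[307.0, 213.1], [306.6, 197.2], [298.8, 191.9], [311.1, 194.7]] crop offset 280,180 x8
```

View pics/x_side.png

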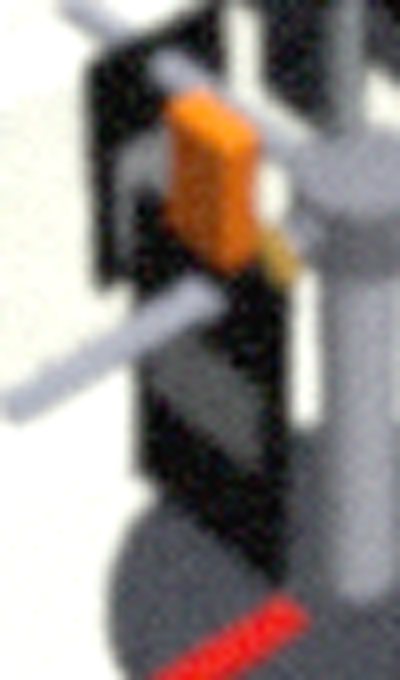

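```bash
python3 -m creep '[[0.45,[0,0,0],0],[0.45,[0,0,0],0],[0.45,[0,0,0],0],[0.45,[0,0,0],0],[0.45,[0,0,0],0],[0.45,[0,0,0],0],[0.45,[0,0,0],0],[0.45,[0,0,0],0],[0.45,[0,0,0],0],[0.45,[0,0,0],0]]'; python3 - <<'E'
from h import *
a=load('x_side')['image'].astype(int)[180:265,280:330]
for i in range(5):
    s=eyes.read_camera('side'); b=s['image'].astype(int)[180:265,280:330]; print(np.abs(a-b).mean(),np.abs(a-b).max()); a=b
h=cv2.cvtColor(s['image'],cv2.COLOR_BGR2HSV); m=cv2.inRange(h,(3,140,60),(17,255,255)); k=np.zeros_like(m);k[185:218,295:316]=m[185:218,295:316]
t=eyes.read_camera('top')
im0=load('top0')
for nm,b in (('cup',(265,232,305,272)),('tub',(265,120,300,158)),('bottle',(420,248,455,280))):
    x0,y0,x1,y1=b; d=np.abs(t['image'][y0:y1,x0:x1].astype(int)-im0['image'][y0:y1,x0:x1].astype(int)); print(nm,d.mean())
w=eyes.read_camera('wrist'); crop(w,250,230,340,310,5,'y.png'); print('bottle', plane(w,[(295,285)],85).round(0))
E
```

```text
time: 25.3
eef_pos: [466.7, -143.3, 290.0]
tcp_rot: [1.0, -0.002, -0.0, 0.0]
force: [1.3, 0.3, 0.7]
gripper_width: 38.6
2.7900392156862743 26
2.7668235294117647 21
2.7170980392156863 23
2.7628235294117647 24
2.7306666666666666 19
cup 9.14375
tub 7.182706766917293
bottle 49.98452380952381
bottle [[ 437. -299.   85.]]
```

```bash
python3 -c "
from station import workorder,state
print(workorder.hand_in(), state()['time'])"
```

```text
the job is handed in; nothing more can be done
the job is handed in; nothing more can be done
```

The plate is hanging released on the empty branch, near the rubber stop, and I handed the job in. The whole run took about 26 s on the robot's clock.

**What I did**
- I turned the tree with the closed fingertips until the branch was about 0.03 rad from the red mark. The end-of-step wrist readings while pushing were under 4 N.
- I took the large plate from the slotted stand by its tab and threaded it without any noticeable resistance.
- I felt the bumper at about x = 517 mm, pressed up to about 7 N and held it above 5.8 N for roughly a second. The bumper gave about 3 mm, which matches that force.
- I then eased off, let the plate settle on the branch, opened the fingers and lifted clear.

**Last checks**
- **Tree:** the branch is still within about 0.03 rad of the mark.
- **Plate:** its hole is about 70 mm inwards from the tip. Successive pictures differ only by noise, so it is at rest. It leans by less than about 0.1 rad about the branch.
- **Cup and tub:** unchanged in the top view.
- **Bottle:** the arm hid it from above. The wrist camera put it within about 11 mm of its starting place, which is a rough reading, and the arm never went near it.

**What disagreed:** the fingertips sat about 43 mm above the reported TCP height. My first push therefore passed over the branch without touching it. I corrected every later height for this offset. After that, the camera views agreed to 2 to 3 mm.

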